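Nest and cam-clamp flange bearings for greasing, shut the cones away from the dust

ROBOT

A 6-joint arm with a two-finger parallel gripper is mounted at the origin on the work surface. World frame = base frame: x ahead of the robot, y to its left, z up, the work surface at z = 0. Lengths are in m, angles in rad, forces in N, time in s.
With the tool pointing down it reaches from about 0.225 to 0.875 m from the base axis. Payload 3.4 kg.
Tool frame: the origin (TCP) lies midway between the tips of the shut fingers; the grasp point (between the pads) lies 19 mm behind it (manip.grasp_offset is the distance from the TCP to the grasp point, in m); x points along the fingers, y is the direction in which the jaws open and shut, and the axes are right-handed (so a half turn about x gives the same grasp; the last joint's range is limited). The gripper opens to 85 mm and grips with 20 to 120 N. Pads are 22 mm wide; open, the fingers measure 114 mm over their backs; the gripper's body (76 mm by 85 mm) begins 54 mm behind the grasp point. The pads swing forward as they close: fully open they stand 13 mm farther back than shut.
Start: joints at [1.192, 0.276, 1.505, -0, 1.361, -0.121], TCP at [0.147, 0.556, 0.231] pointing down, gripper open.
Joint ranges: [-2.89, 2.89], [-0.75, 2.08], [0.22, 2.7], [-1.18, 4.32], [0.11, 2.71], [-2.7, 2.7]. Speed limits (rad/s): [2.57, 2.57, 3.14, 3.14, 3.14, 3.14].

INTERFACE

Orientations are given as a unit quaternion [w, x, y, z].
In Python, from rig import manip gives the robot as it stands.
- The arm moves only by the shell command python3 -m creep 'ROWS' [OPENING] [FORCE]. ROWS is a JSON object of lists of equal length, an entry for each row: "delta_pos": the shift along the tool's x, y, z in cm, a list of three; "dr": the turn, a rotation vector about the tool's x, y, z in rad, a list of three. In form: {"delta_pos": [[dx, dy, dz], ...], "dr": [[rx, ry, rz], ...]}. A call has 1 to 10 rows; each row is the pose to reach, as a shift and turn from the pose commanded when the call began, along the tool's axes at that moment; what a row does not reach only later rows make up. A row lasts 1/10 s, in which the tool goes at most 50 mm and 8.59 degrees, less where a joint would pass 70% of its speed; a pose out of reach is approached as far as the arm can. A call with a gripper value outside its range is refused whole. OPENING is the opening, from -1 (shut) to 1 (fully open), set as the call begins (- or left out, the last holds). The fingers move at their own pace and stop on an object; FORCE is the grip in N (left out, the last holds). Time passes only in rows, so rows that repeat a pose let the fingers close. It gives the time, the measured TCP pose, the force and the opening at its end, in the units of the state.
- manip.get_state(): the state, without advancing time (a new reading comes with each control period).
- manip.get_image(name): name is "side" or "top" or "wrist"; returns a dict with "pixels" (400x640x3 uint8, blue, green, red), "depth" (400x640 float32, m along the optical axis (not along the pixel's ray), 0 where there is no reading), "intrinsics" (3x3 intrinsics, pixels), "rvec" (rotation vector, rad) and "tvec" (3), from world to camera coordinates, as OpenCV has them. Camera axes: x right, y down, z forward; pixel columns grow to the right and rows downward; lengths in m; the calibration is good to about 2 mm. The wrist camera is an equidistant fisheye: a pixel r from the principal point sees the ray r / f radians off the axis. A picture is of the moment at which its call begins.
- manip.sign_off(): hands the job in, once; it reports no verdict.
The state is a dict: "clock": time; "qpos": joint angles; "qd": joint speeds; "effort": joint torques, N m; "position": TCP position; "ee_rot": TCP orientation; "contact_force": force on the tool from outside, world axes, zero at the start; "moment": the same for the moment, N m; "width": finger opening in m.
Only numpy, scipy, OpenCV 4.12 (cv2) and the standard library are available. Lean on these libraries where they do the work, as an engineer would, in place of code of your own. Each camera call takes 0.05 s, during which the arm holds its last target. There are 200 camera calls.

TASK

Get the bearing bench ready for greasing: on the greasing plate, whose cam levers were left half closed, lay the square and the round flange bearing, collar up, in the nests that match their flanges, and turn each nest's cam lever just far enough to take up the gap and hold the flange snugly against its stop, without overrunning it and bruising the flange. So that no sawdust gets into them, put every loose roller cone in the open drawer of the parts cabinet and slide the drawer fully shut. Leave everything else on the bench where it is.

Things in the scene. Friction and masses are not known exactly. Their poses are not given: they have to be found in the camera images.
- plate: The greasing plate: dark steel, 210 x 270 x 14 mm, fixed, with two pockets (nests) 6 mm deep, square at -y and round at +y. Origin at the centre of its underside; x away from the robot, across the nests to the stops. Beyond each nest stands a stop bar, its top 25 mm above the bench; on its robot side is a cam clamp.
- nest_square (a point): Centre of the square nest's floor (8 mm above the bench): pocket 89 x 89 mm, sides along the plate's x and y, 2.5 mm of play on each side of the square flange. The stop's face lies 44 mm from here along +x. Axes as the plate's.
- nest_round (a point): Centre of the round nest's floor (8 mm above the bench): pocket 101 mm across, 2.5 mm of play all round the round flange. (The flange's edge curves away, so the cam touches it some 0.1 rad later than a straight edge.) The stop's face lies 50 mm from here along +x. Axes as the plate's.
- clamp_square: The square nest's cam clamp: a foot bolted on the plate (its place, so the gap, differs by a few mm from job to job), a sprung brass yoke with the pivot, cam and lever. Origin on the unpressed pivot at the plate's top; x points over the nest to the stop. The cam is a disc of 22 mm radius, centred 9 mm from the pivot along the lever: at lever angle q it reaches 22 - 9 cos q mm from the pivot to the flange.
- clamp_round: The round nest's cam clamp: a foot bolted on the plate (its place, so the gap, differs by a few mm from job to job), a sprung brass yoke with the pivot, cam and lever. Origin on the unpressed pivot at the plate's top; x points over the nest to the stop. The cam is a disc of 22 mm radius, centred 9 mm from the pivot along the lever: at lever angle q it reaches 22 - 9 cos q mm from the pivot to the flange.
- yoke_square (a joint): How far the cam has pressed the square clamp's sprung pivot yoke back, m: 0 free, 10 N per mm. The gap is taken up and the flange held snug at 0.0005 to 0.003 (5 to 30 N); at 0.0045 and over the spring is near its end (0.005), the cam overrun and the flange bruised.
- yoke_round (a joint): How far the cam has pressed the round clamp's sprung pivot yoke back, m: 0 free, 10 N per mm. The gap is taken up and the flange held snug at 0.0005 to 0.003 (5 to 30 N); at 0.0045 and over the spring is near its end (0.005), the cam overrun and the flange bruised.
- cam_square (a joint): Angle of the square cam's lever, 0 to 2.4 rad. 0: lever straight away from the nest (clamp's -x, towards the robot), cam drawn back. Grows as the knob swings outwards, counter-clockwise from above; starts at 0.6 to 1.5, clear of the nest below 0.4. First touches a flange that lies on its stop at 1.1 to 1.9, snug at 0.06 to 0.35 past that, 0.2 is right. Pivot drag 0.3 N m: it stays where left, and can be turned back. The lever resists more as the cam bears.
- cam_round (a joint): Angle of the round cam's lever, 0 to 2.4 rad. 0: lever straight away from the nest (clamp's -x, towards the robot), cam drawn back. Grows as the knob swings outwards, clockwise from above; starts at 0.6 to 1.5, clear of the nest below 0.4. First touches a flange that lies on its stop at 1.1 to 1.9, snug at 0.06 to 0.35 past that, 0.2 is right. Pivot drag 0.3 N m: it stays where left, and can be turned back. The lever resists more as the cam bears.
- square_knob (a point): Middle of the black upright knob (22 mm across, 45 mm high, plain) at the end of the square cam's lever, 95 mm from the pivot; from 33 to 78 mm above the bench. z up. The lever's bar runs from its foot to the pivot.
- round_knob (a point): The same knob on the round cam's lever.
- square_mid (a point): Four-bolt flange bearing unit, bright steel, 0.55 kg, 48 mm high: a square flange 84 x 84 mm, 16 mm thick, then a round boss 58 mm across (16 to 28 mm above the underside), then the inner ring's plain collar, 34 mm across (28 to 48 mm), by which it is held. Lies flange down. The point is on its axis, half-way up (24 mm); z up; x and y along the flange's sides.
- round_mid (a point): Four-bolt flange bearing unit, bright steel, 0.55 kg, 48 mm high: a round flange 96 mm across, 16 mm thick, then a round boss 58 mm across (16 to 28 mm above the underside), then the inner ring's plain collar, 34 mm across (28 to 48 mm), by which it is held. Lies flange down. The point is on its axis, half-way up (24 mm); z up; it may sit at any turn.
- drawer (a joint): How far the top drawer of the grey parts cabinet is pulled out, m: 0 is shut; at the start it stands 0.12 to 0.145 open. It slides with 1 N of drag along the cabinet's x; pushed on its front or handle bar it shuts.
- handle (a point): Middle of the top drawer's bar handle (12 cm long, across the front, 118 mm above the bench); moves with the drawer. x points into the cabinet, y across, z up. The front plate's face is 35 mm behind it; inside, the drawer runs from 47 to 297 mm behind it and 98 mm to each side, floor 30 mm below it, sides' tops 13 mm and front plate's top 20 mm above it. Only the pulled-out part is open from above.
- cone1_mid (a point): A loose tapered roller cone (inner ring with its rollers, bright steel, hollow): 20 mm high, 43 mm across its large lower end, gripped at about 42 mm; 0.14 kg. The point is its centre, half-way up; z up as it stands. Two or three of these are there (an absent one reads None).
- cone2_mid (a point): A loose tapered roller cone (inner ring with its rollers, bright steel, hollow): 20 mm high, 43 mm across its large lower end, gripped at about 42 mm; 0.14 kg. The point is its centre, half-way up; z up as it stands. Two or three of these are there (an absent one reads None).
- cone3_mid (a point): A loose tapered roller cone (inner ring with its rollers, bright steel, hollow): 20 mm high, 43 mm across its large lower end, gripped at about 42 mm; 0.14 kg. The point is its centre, half-way up; z up as it stands. Two or three of these are there (an absent one reads None).
- mallet_mid (a point): Wooden mallet, head 90 x 110 x 60 mm; the point is mid-head. Not part of the job.
- hammer_mid (a point): Copper-faced hammer, 26 cm long, lying; the point is on its handle. Not part of the job.
- tin_mid (a point): Green plastic tin of grease fitting caps, 68 mm across, 55 mm high; the point is its centre. Not part of the job.
- race_mid (a point): Plain outer race ring, 72 mm across outside, 58 mm inside, 17 mm high, without rollers: not a roller cone; the point is its centre. Not part of the job.
- cartridge_mid (a point): Standing white grease cartridge, 54 mm across, 212 mm high; the point is half-way up. Not part of the job.
- spanner_mid (a point): Spanner, 20 cm long, lying flat; the point is its middle. Not part of the job.
Things that resemble listed ones, but are neither listed nor needed, are in the scene too. Leave any blue or turquoise look-alike of the part that bears round_mid alone.

How it is judged:
At the end, for the whole second after the job is handed in: Each flange bearing lies flat in its own nest (axis within 7 mm, height within 3 mm, tilt under 0.06 rad), its cam pressing it with over 4 N and its yoke pressed back under 3.3 mm; every cone present lies in the drawer, and the drawer is within 12 mm of shut (horizontal distance between square_mid and nest_square below 0.007 m and z of square_mid in the frame of nest_square between 0.021 and 0.0275 m and angle between each of square_mid, round_mid's own z axis and vertical below 0.06 rad and contact force between clamp_square and square_brg above 4 N and value of joint each of yoke_square, yoke_round below 0.0033 m and horizontal distance between round_mid and nest_round below 0.007 m and z of round_mid in the frame of nest_round between 0.021 and 0.0275 m and contact force between clamp_round and round_brg above 4 N and x of cone1_mid in the frame of handle between 0.045 and 0.3 m and y of cone1_mid in the frame of handle between -0.1 and 0.1 m and z of cone1_mid in the frame of handle between -0.03 and 0.01 m and x of cone2_mid in the frame of handle between 0.045 and 0.3 m and y of cone2_mid in the frame of handle between -0.1 and 0.1 m and z of cone2_mid in the frame of handle between -0.03 and 0.01 m and x of cone3_mid in the frame of handle between 0.045 and 0.3 m and y of cone3_mid in the frame of handle between -0.1 and 0.1 m and z of cone3_mid in the frame of handle between -0.03 and 0.01 m and value of joint drawer below 0.012 m); the robot touches nothing.
It fails at once if the square cam is overrun: its sprung yoke is pressed back 4.5 mm or more (value of joint yoke_square above 0.0045 m and value of joint cam_square above 0.7 rad).
It fails at once if the round cam is overrun: its sprung yoke is pressed back 4.5 mm or more (value of joint yoke_round above 0.0045 m and value of joint cam_round above 0.7 rad).
It fails at once if something that is no part of the job is moved more than 60 mm (distance of any of mallet_mid, hammer_mid, tin_mid, race_mid, cartridge_mid, spanner_mid from where it was at the start of the episode above 0.06 m).
Of cone1, cone2, cone3 only 2 to 3 are there at a start; the rules pass over those that are not, and their reading is None.
At some moment in a run one of cone1, cone2, cone3, square_brg, round_brg may be knocked a few centimetres aside while the robot is not near it.
Once in a run the grip may slacken for a moment while it holds something.
It also fails if it takes over 200 s, if anything falls off the work surface, if the arm or the gripper's body presses on something with over 40 N, if the wrist force passes 120 N, or if a joint passes its speed limit or range.

## Working session

There is one attempt and no reset: what is moved stays moved. The work goes in short steps, Python scripts to look and compute and a shell command to move; the robot and the scene stay as the last step left them, time stands still between calls to the robot, and variables do not carry over. Pictures are saved under pics/ and viewed, about 12 in all and at most 16, crops included, and the job is handed in when it is done.

```bash
ls; mkdir -p pics; cat > h.py <<'E'
import numpy as np,cv2,pickle
from rig import manip
from scipy.spatial.transform import Rotation as R
def grab(n):
    im=manip.get_image(n); pickle.dump(im,open(f'{n}.pkl','wb')); return im
def load(n): return pickle.load(open(f'{n}.pkl','rb'))
def cloud(im,n):
    K=np.array(im['intrinsics']);h,w=im['depth'].shape
    u,v=np.meshgrid(np.arange(w),np.arange(h)); x=(u-K[0,2])/K[0,0];y=(v-K[1,2])/K[1,1]
    d=im['depth']
    if n=='wrist':
        r=np.hypot(x,y); s=np.where(r>1e-6,np.tan(np.minimum(r,1.5))/np.maximum(r,1e-6),1); x=x*s;y=y*s
    P=np.stack([x*d,y*d,d],-1)
    Rm=cv2.Rodrigues(np.array(im['rvec'],float))[0]
    W=(P-np.array(im['tvec']).reshape(3))@Rm
    W[d<=0]=np.nan
    return W
def state():
    s=manip.get_state(); q=s['ee_rot']; r=R.from_quat([q[1],q[2],q[3],q[0]])
    return s,np.array(s['position']),r.as_matrix()
def go(target,yaw=None):
    """shift in tool cm to target TCP; tool y axis (jaw) direction angle in world; prints"""
    s,p,M=state()
    d=M.T@(np.array(target)-p)*100
    print('dpos cm',d.round(2))
    if yaw is not None:
        D=np.stack([[0,0,-1],[np.cos(yaw),np.sin(yaw),0],np.cross([0,0,-1],[np.cos(yaw),np.sin(yaw),0])],1)
        print('dr',R.from_matrix(M.T@D).as_rotvec().round(3))
E
python3 - <<'E'
from h import *
for n in('top','side'):
    im=grab(n); cv2.imwrite(f'pics/{n}0.png',im['pixels']); W=cloud(im,n)
    print(n,np.array(im['tvec']),W[200,320],W[50,50],W[350,600])
s,p,M=state();print(s,M)
E
```

```text
pics
top [0.06319763 0.51196418 1.24712667] [ 0.50392348  0.06389827 -0.0010366 ] [ 1.07725851  1.04683169 -0.08403026] [-0.19806476 -1.25753712 -0.59563981]
side [-0.44436406  0.25432385  0.83979821] [0.55392736 0.10734239 0.02695441] [-0.10756648  1.37903383  0.17975966] [ 0.65430878 -0.56437314  0.21276314]
{'clock': 0.1, 'qpos': array([ 1.19201560e+00,  2.76532396e-01,  1.50600525e+00, -1.54798239e-06,
        1.36075436e+00, -1.21016071e-01]), 'qd': array([ 9.74847805e-04, -1.10452742e-03, -2.27354141e-03,  5.38393743e-05,
       -2.01894790e-03,  1.01370533e-03]), 'effort': array([ 1.66135160e-03, -4.17700839e+01, -2.46402651e+01,  1.11639542e-04,
        5.82623339e-03, -2.38063052e-05]), 'position': array([0.14641125, 0.55554148, 0.23052639]), 'ee_rot': array([ 0.70109385,  0.09029905,  0.70138998, -0.09146361]), 'contact_force': array([-0.10581294,  0.32265248,  0.64319347]), 'moment': array([0.00039429, 0.0132618 , 0.03274211]), 'width': 0.08547088282514596} [[-6.26994099e-04  2.54918851e-01  9.66962246e-01]
 [-1.57945770e-03  9.66960978e-01 -2.54919541e-01]
 [-9.99998556e-01 -1.68710901e-03 -2.03645285e-04]]
```

View pics/top0.png

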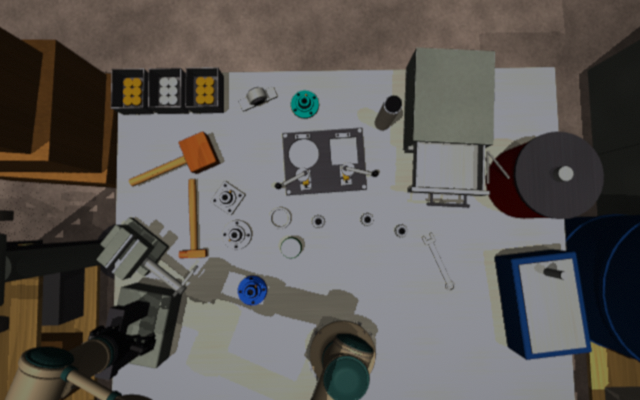

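View pics/side0.png

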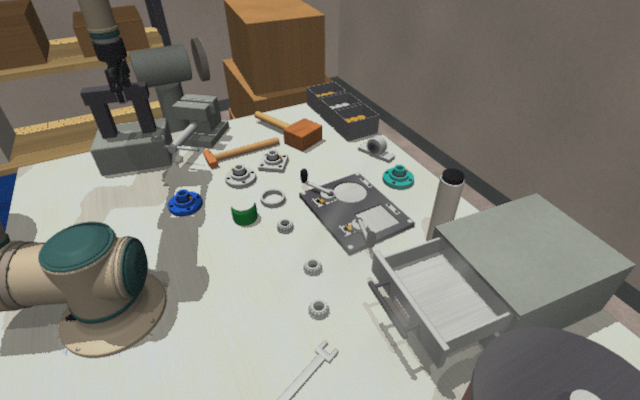

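The top view shows the square steel bearing at (229,196), the round steel one at (237,235) with blue and turquoise look-alikes at (253,290) and (305,104). There are three cones, at (318,221), (367,219) and (401,231). The race is at (281,217), the tin at (291,246) and the plate at (325,162), with knobs at (278,187) and (376,173). The drawer is open at (448,168). The side view agrees with this.

```bash
python3 - <<'E'
from h import *
im=load('top');W=cloud(im,'top')
def rep(name,u,v,r,zlo,zhi):
    a=W[v-r:v+r+1,u-r:u+r+1].reshape(-1,3); a=a[(a[:,2]>zlo)&(a[:,2]<zhi)]
    c=(a[:,:2].min(0)+a[:,:2].max(0))/2
    print(name,len(a),'mid',c.round(4),'mean',a.mean(0).round(4),'ext',np.ptp(a[:,:2],axis=0).round(4),'zmax',a[:,2].max().round(4))
rep('sq collar',229,196,14,.036,.06);rep('sq fl',229,196,18,.008,.06)
rep('rd collar',237,235,14,.036,.06);rep('rd fl',237,235,18,.008,.06)
for i,(u,v) in enumerate([(318,221),(367,219),(401,231)]): rep('cone%d'%i,u,v,9,.008,.03)
rep('race',281,217,14,.008,.03);rep('tin',291,246,16,.03,.07)
rep('knobR',278,187,8,.06,.09);rep('knobS',376,173,8,.06,.09)
rep('stopR',303,134,8,.02,.035);rep('stopS',343,134,8,.02,.035)
rep('plate',325,162,50,.010,.018)
rep('nestR',304,155,15,.004,.0105);rep('nestS',344,152,13,.004,.0105)
rep('cart',391,105,14,.19,.23);rep('handle',447,205,22,.10,.128);rep('cab',450,96,45,.12,.3)
rep('drawer',448,175,40,.07,.145)
# all pixels zoom for a view
c=cv2.resize(im['pixels'][120:260,205:415],None,fx=3.8,fy=3.8,interpolation=cv2.INTER_CUBIC);cv2.imwrite('pics/crop.png',c)
for u in range(400,500,6): print(u,W[[195,198,201,204,207],u].round(3)[:,[0,2]].tolist())
E
```

```text
sq collar 84 mid [0.5207 0.371 ] mean [0.5185 0.3705 0.0445] ext [0.0364 0.0316] zmax 0.052
sq fl 645 mid [0.5163 0.3712] mean [0.516  0.3692 0.0227] ext [0.1095 0.1105] zmax 0.052
rd collar 83 mid [0.3932 0.342 ] mean [0.3951 0.3418 0.0453] ext [0.0321 0.0353] zmax 0.0538
rd fl 671 mid [0.3955 0.3413] mean [0.3955 0.3395 0.0227] ext [0.0922 0.0957] zmax 0.0538
cone0 79 mid [0.4336 0.0715] mean [0.434  0.0724 0.0181] ext [0.0395 0.0396] zmax 0.0247
cone1 88 mid [ 0.4377 -0.0887] mean [ 0.4379 -0.0882  0.0169] ext [0.0397 0.042 ] zmax 0.0243
cone2 84 mid [ 0.3949 -0.1968] mean [ 0.3988 -0.2001  0.0175] ext [0.049  0.0497] zmax 0.0261
race 142 mid [0.447  0.1923] mean [0.4476 0.1981 0.0159] ext [0.0702 0.0818] zmax 0.0214
tin 352 mid [0.3516 0.1593] mean [0.3521 0.1594 0.0529] ext [0.0644 0.0641] zmax 0.0615
knobR 39 mid [0.5491 0.1982] mean [0.5488 0.1974 0.0732] ext [0.019  0.0215] zmax 0.0806
knobS 39 mid [ 0.583  -0.1118] mean [ 0.5831 -0.1111  0.0729] ext [0.0187 0.0209] zmax 0.0798
stopR 66 mid [0.7179 0.1202] mean [0.7176 0.1203 0.0251] ext [0.0168 0.047 ] zmax 0.0336
stopS 67 m
[... 1491 characters left out ...]
 [0.473, -0.002]]
454 [[0.513, -0.002], [0.503, 0.001], [0.493, 0.001], [0.477, 0.125], [0.473, -0.003]]
460 [[0.513, -0.003], [0.503, -0.002], [0.493, 0.0], [0.477, 0.123], [0.473, -0.001]]
466 [[0.504, 0.12], [0.503, -0.004], [0.493, -0.002], [0.477, 0.121], [0.472, 0.002]]
472 [[0.507, 0.082], [0.502, -0.0], [0.492, -0.001], [0.482, 0.002], [0.472, -0.0]]
478 [[0.506, 0.091], [0.502, -0.002], [0.492, -0.001], [0.482, 0.002], [0.472, 0.002]]
484 [[0.512, -0.001], [0.502, -0.002], [0.491, 0.001], [0.481, 0.0], [0.472, -0.006]]
490 [[0.51, 0.017], [0.501, 0.01], [0.491, -0.0], [0.481, 0.003], [0.471, 0.003]]
496 [[0.507, 0.055], [0.498, 0.049], [0.489, 0.035], [0.48, 0.021], [0.471, -0.003]]
```

View pics/crop.png

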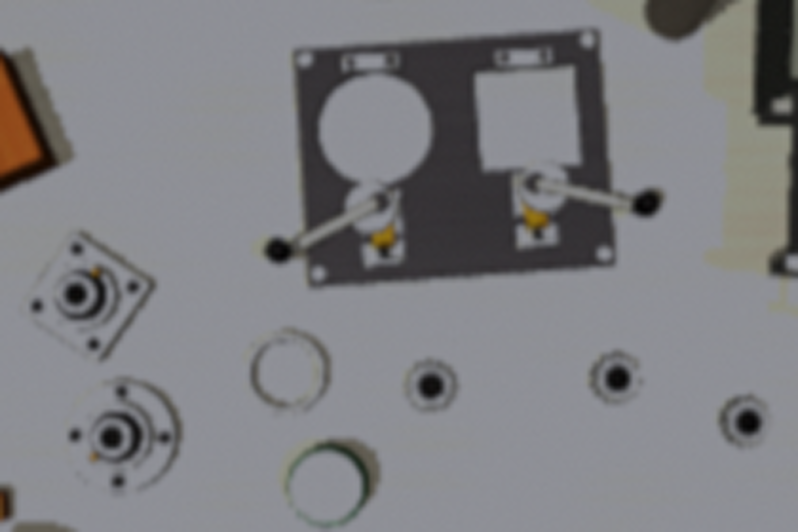

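The enlarged crop confirms three hollow cones at crop (431,386), (616,378) and (748,422). It also shows the steel square flange at (75,293) and the steel round flange at (110,437). The race has no rollers. Both levers are half closed. Next I'll go above the plate for a close look.

```bash
python3 - <<'E'
from h import *
im=load('top');W=cloud(im,'top')
def rect(name,u,v,r,zlo,zhi):
    a=W[v-r:v+r+1,u-r:u+r+1].reshape(-1,3); a=a[(a[:,2]>zlo)&(a[:,2]<zhi)]
    print(name,cv2.minAreaRect((a[:,:2]*1000).astype(np.float32)))
rect('sqflange',229,196,19,.01,.06)
g=im['pixels'].max(2); m=(g<110)&(abs(W[...,2]-.014)<.006)
mm=np.zeros_like(m);mm[125:200,275:378]=m[125:200,275:378]
a=W[mm];print('plate',cv2.minAreaRect((a[:,:2]*1000).astype(np.float32)),len(a))
rect('nestS',344,152,13,.004,.0105)
rect('cabtop',450,96,44,.14,.17)
go([.60,.06,.38],np.pi/2+.04)
E
```

```text
sqflange ((517.0997924804688, 371.85589599609375), (85.60716247558594, 84.1732406616211), 54.50135040283203)
plate ((636.8626098632812, 23.366058349609375), (211.80157470703125, 321.29296875), 3.055842161178589) 2890
nestS ((663.693603515625, -19.30978775024414), (87.3812026977539, 88.79112243652344), 88.98971557617188)
cabtop ((803.359619140625, -345.87774658203125), (243.58200073242188, 281.3605651855469), 86.83375549316406)
dpos cm [-14.9  -36.38  56.49]
dr [-0.298 -0.     0.002]
```

```bash
python3 -m creep '{"delta_pos":[[-5,-4,6],[-10,-8,12],[-15,-12,18],[-15,-16,24],[-15,-20,30],[-15,-24,36],[-15,-28,42],[-15,-32,48],[-15,-36.4,56.5],[-15,-36.4,56.5]],"dr":[[-0.1,0,0],[-0.2,0,0],[-0.298,0,0],[-0.298,0,0],[-0.298,0,0],[-0.298,0,0],[-0.298,0,0],[-0.298,0,0],[-0.298,0,0],[-0.298,0,0]]}'
python3 -m creep '{"delta_pos":[[0,0,0],[0,0,0]],"dr":[[0,0,0],[0,0,0]]}'
python3 - <<'E'
from h import *
im=grab('wrist');cv2.imwrite('pics/w1.png',im['pixels']);W=cloud(im,'wrist')
s,p,M=state();print(p,M.round(3),im['intrinsics'],W[200,320],s['clock'])
E
```

```text
clock: 1.1
position: [0.4598, 0.2069, 0.3699]
ee_rot: [0.707, -0.014, 0.707, 0.014]
contact_force: [0.9, 1.6, 0.1]
width: 0.0853
clock: 1.3
position: [0.4594, 0.2077, 0.3692]
ee_rot: [0.706, -0.013, 0.708, 0.013]
contact_force: [-0.3, 0.5, 0.7]
width: 0.0853
[0.45857617 0.20864528 0.36935038] [[-0.002 -0.039  0.999]
 [ 0.     0.999  0.039]
 [-1.     0.    -0.002]] [[309.70691629   0.         316.40444366]
 [  0.         309.70691629 200.41683583]
 [  0.           0.           1.        ]] [5.44982504e-01 2.18509634e-01 1.25876685e-04] 1.35
```

View pics/w1.png

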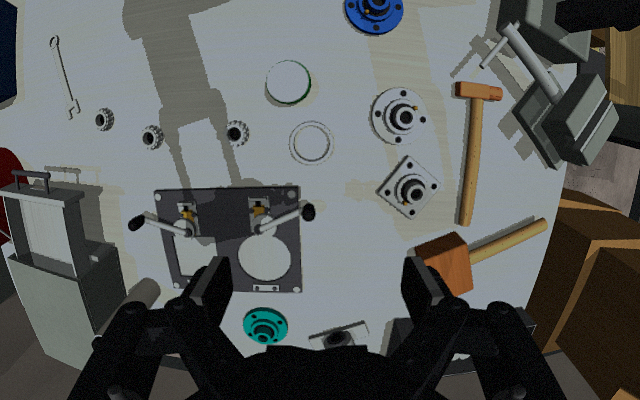

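Wrist view: the plate is at (230,240) with levers (160,225) and (285,215), knobs (137,222) and (308,212). Cones are at (104,119), (152,137) and (237,133). The bearings are at (402,117) and (411,188), the drawer at (45,220).

```bash
python3 - <<'E'
from h import *
im=load('wrist');W=cloud(im,'wrist')
def rep(name,u,v,r,zlo,zhi,rect=False):
    a=W[v-r:v+r+1,u-r:u+r+1].reshape(-1,3); a=a[(a[:,2]>zlo)&(a[:,2]<zhi)]
    c=(a[:,:2].min(0)+a[:,:2].max(0))/2
    print(name,len(a),'mid',c.round(4),'ext',np.ptp(a[:,:2],axis=0).round(4),'z',np.percentile(a[:,2],[5,50,95]).round(4))
    if rect: print(cv2.minAreaRect((a[:,:2]*1000).astype(np.float32)))
for i,(u,v) in enumerate([(104,119),(152,137),(237,133)]): rep('cone%d'%i,u,v,14,.006,.03)
rep('knobS',137,222,10,.06,.085);rep('knobR',308,212,10,.06,.085)
rep('sqcol',411,188,25,.036,.06);rep('sq',411,188,36,.006,.022,1)
rep('rdcol',402,117,25,.036,.06);rep('rd',402,117,36,.006,.022)
rep('nestR',265,255,25,.004,.0105)
rep('stop',265,288,10,.02,.03)
c=cv2.resize(im['pixels'][175:300,120:325],None,fx=3.9,fy=3.9,interpolation=cv2.INTER_CUBIC);cv2.imwrite('pics/crop2.png',c)
np.set_printoptions(suppress=True)
for v,u in [(190,157),(188,299),(291,300),(289,175)]: print(u,v,W[v,u].round(4))
go([.57,.06,.33])
E
```

```text
cone0 298 mid [ 0.395  -0.1993] ext [0.0423 0.0429] z [0.0075 0.0171 0.0212]
cone1 342 mid [ 0.4343 -0.0868] ext [0.042  0.0408] z [0.0072 0.0171 0.0211]
cone2 378 mid [0.4303 0.0746] ext [0.0422 0.041 ] z [0.007  0.0181 0.021 ]
knobS 125 mid [ 0.5804 -0.1096] ext [0.0196 0.0205] z [0.0627 0.0725 0.0778]
knobR 179 mid [0.5457 0.2001] ext [0.0201 0.0202] z [0.0628 0.0747 0.0783]
sqcol 350 mid [0.516 0.372] ext [0.0402 0.0333] z [0.0366 0.0467 0.0492]
sq 1364 mid [0.5133 0.3714] ext [0.1124 0.1133] z [0.0121 0.0162 0.018 ]
((513.964599609375, 372.5947570800781), (85.45741271972656, 86.25469207763672), 54.49923324584961)
rdcol 389 mid [0.3905 0.3438] ext [0.0348 0.0369] z [0.0364 0.0474 0.0492]
rd 1586 mid [0.3919 0.3421] ext [0.0942 0.0955] z [0.0143 0.0163 0.0179]
nestR 1839 mid [0.6609 0.1196] ext [0.097  0.0963] z [0.0071 0.0086 0.01  ]
stop 146 mid [0.7139 0.1212] ext [0.0159 0.0392] z [0.0227 0.0252 0.0285]
157 190 [ 0.5345 -0.0854  0.0068]
299 188 [0.5246 0.1816 0.0002]
300 291 [0.7258 0.1874 0.0152]
175 289 [ 0.7577 -0.0842 -0.    ]
dpos cm [  3.91 -15.29  10.56]
```

View pics/crop2.png

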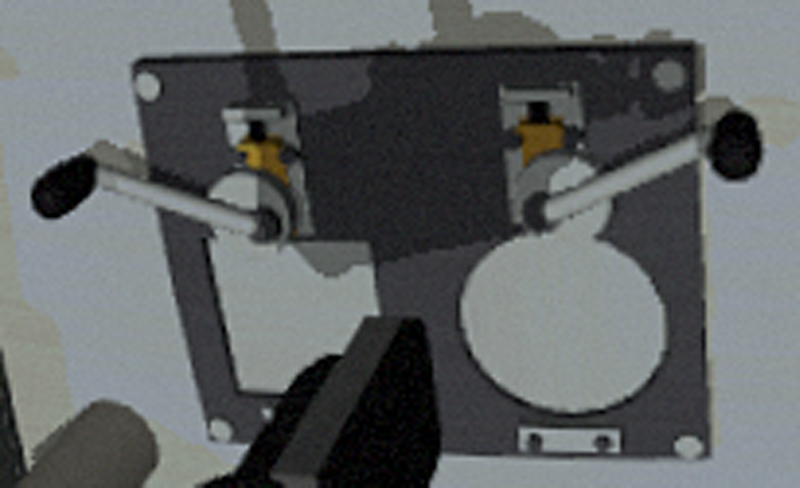

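The crop shows the brass yokes, the cams and the pivots at crop (268,224) for square and (540,212) for round. I'll compute the pivots and lever angles, checking each against the 95 mm lever length.

```bash
cat >> h.py <<'E'
def ray(im,n,u,v,z):
    K=np.array(im['intrinsics']);x=(u-K[0,2])/K[0,0];y=(v-K[1,2])/K[1,1]
    if n=='wrist':
        r=np.hypot(x,y);s=np.tan(r)/r;x*=s;y*=s
    Rm=cv2.Rodrigues(np.array(im['rvec'],float))[0];C=-Rm.T@np.array(im['tvec']).reshape(3)
    d=Rm.T@np.array([x,y,1.]);return C+d*(z-C[2])/d[2]
E
python3 - <<'E'
from h import *
np.set_printoptions(suppress=True,precision=4)
t=load('top');w=load('wrist');Wt=cloud(t,'top');Ww=cloud(w,'wrist')
f=lambda x,y:(x/3.8+205,y/3.8+120)
g=lambda x,y:(x/3.9+120,y/3.9+175)
for nm,a,b in [('pivS',f(533,183),g(268,224)),('pivR',f(380,203),g(540,212))]:
    for im,n,W,(u,v) in((t,'top',Wt,a),(w,'wrist',Ww,b)):
        z=np.nanmedian(W[int(v)-1:int(v)+2,int(u)-1:int(u)+2,2]);print(nm,n,z,ray(im,n,u,v,z))
print('bolts top',[ray(t,'top',*f(*c),.015) for c in[(305,60),(590,40),(605,255),(318,273)]])
print('bolts wrist',[ray(w,'wrist',*g(*c),.015) for c in[(148,85),(668,75),(688,447),(219,430)]])
E
```

```text
pivS top 0.03510883536553305 [ 0.6048 -0.0208  0.0351]
pivS wrist 0.03516556960099813 [ 0.6033 -0.0141  0.0352]
pivR top 0.03723756357142403 [0.5893 0.1113 0.0372]
pivR wrist 0.03659055873956601 [0.5892 0.1159 0.0366]
bolts top [array([0.7203, 0.1767, 0.015 ]), array([ 0.7341, -0.0749,  0.015 ]), array([ 0.5434, -0.0836,  0.015 ]), array([0.5317, 0.1672, 0.015 ])]
bolts wrist [array([ 0.5451, -0.0803,  0.015 ]), array([0.5318, 0.1695, 0.015 ]), array([0.723 , 0.1804, 0.015 ]), array([ 0.7365, -0.071 ,  0.015 ])]
```

```bash
python3 - <<'E'
from h import *
go([.5815,-.110,.14],np.deg2rad(166)); print(np.array(state()[0]['qpos']).round(2))
E
```

```text
dpos cm [ 22.9  -32.33  11.07]
dr [-1.287e+00 -1.000e-03 -2.000e-03]
[ 0.29  0.12  1.38  0.    1.65 -1.32]
```

```bash
python3 -m creep '{"delta_pos":[[0,-4,1],[0,-8,3],[0,-12,4],[0,-16,6],[0,-20,7],[0,-24,8],[0,-28,10],[4,-32.3,11],[8,-32.3,11],[12,-32.3,11]],"dr":[[0.14,0,0],[0.28,0,0],[0.42,0,0],[0.56,0,0],[0.7,0,0],[0.84,0,0],[0.98,0,0],[1.12,0,0],[1.26,0,0],[1.4,0,0]]}' 0.25 20
python3 -m creep '{"delta_pos":[[3,0,0],[6,0,0],[9,0,0],[10,0,0]],"dr":[[0.14,0,0],[0.28,0,0],[0.42,0,0],[0.456,0,0]]}' 
python3 - <<'E'
from h import *
im=grab('wrist');cv2.imwrite('pics/w2.png',im['pixels']);W=cloud(im,'wrist')
s,p,M=state();print(p,M.round(3),s['qpos'].round(2),s['width'],s['clock'])
m=(W[...,2]>.06)&(W[...,2]<.082)&(np.hypot(W[...,0]-.5815,W[...,1]+.11)<.03); a=W[m];print(len(a),(a.min(0)+a.max(0))/2)
go([.581,-.11,.048],np.deg2rad(-14))
E
```

```text
clock: 2.35
position: [0.5818, -0.1092, 0.2478]
ee_rot: [0.548, 0.446, 0.549, -0.446]
contact_force: [-0.6, -0.0, -0.4]
width: 0.0532
clock: 2.75
position: [0.5794, -0.1065, 0.1465]
ee_rot: [-0.433, -0.556, -0.437, 0.559]
contact_force: [-0.2, 0.2, 0.2]
width: 0.0534
[ 0.57931899 -0.10652309  0.14607324] [[-0.007  0.97  -0.242]
 [ 0.003 -0.242 -0.97 ]
 [-1.    -0.007 -0.001]] [-0.3   0.36  1.6   0.    1.19 -0.06] 0.05368173830282774 2.8
683 [ 0.5820223  -0.1108837   0.06969954]
dpos cm [9.8  0.32 0.31]
dr [-0.    -0.001  0.007]
```

View pics/w2.png

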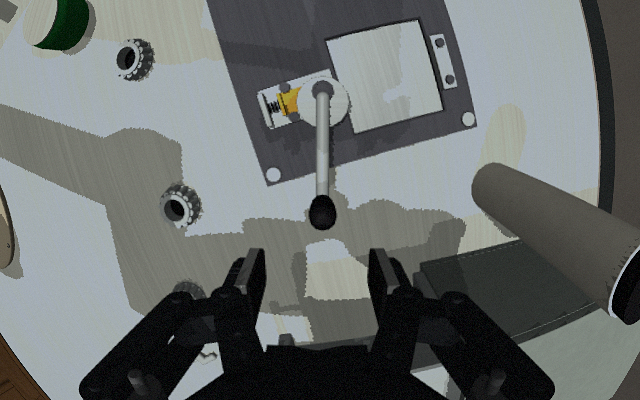

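The lever runs straight down the image centre from the pivot at (322,88) to the knob at (322,210), between the jaws. I'll descend and grip.

```bash
python3 -m creep '{"delta_pos":[[3,0.2,0.2],[6,0.3,0.4],[9,0.3,0.4],[9.8,0.3,0.4],[9.8,0.3,0.4]],"dr":[[0,0,0],[0,0,0],[0,0,0],[0,0,0],[0,0,0]]}' 
python3 -m creep '{"delta_pos":[[0,0,0],[0,0,0],[0,0,0],[0,0,0],[0,0,0],[0,0,0]],"dr":[[0,0,0],[0,0,0],[0,0,0],[0,0,0],[0,0,0],[0,0,0]]}' -1 20
python3 - <<'E'
from h import *
np.set_printoptions(suppress=True,precision=4)
w=load('wrist');P=ray(w,'wrist',322,88,.036);print('pivS',P)
# bolts/plate yaw in this frame
print('edge bolts',ray(w,'wrist',273,175,.015),ray(w,'wrist',469,118,.015),'nest cor',[ray(w,'wrist',u,v,.014) for u,v in[(326,40),(419,19),(444,111),(355,133)]])
s,p,M=state();print('tcp',p,s['width'])
G=p[:2];d=G-P[:2];r=np.hypot(*d);a0=np.arctan2(d[1],d[0]);print('r',r,'ang',np.rad2deg(a0))
for i in range(1,11):
    a=a0-i*.1; t=P[:2]+.095*np.array([np.cos(a),np.sin(a)])
    dd=M.T@np.array([*(t-G),0])*100; print(i,dd.round(2),'dr',.1*i)
E
```

```text
clock: 3.3
position: [0.5833, -0.1128, 0.0514]
ee_rot: [-0.435, -0.557, -0.436, 0.557]
contact_force: [-0.5, -0.5, -0.1]
width: 0.0532
clock: 3.9
position: [0.584, -0.1145, 0.0531]
ee_rot: [0.436, 0.558, 0.435, -0.557]
contact_force: [-2.4, -0.2, 6.5]
width: 0.0215
pivS [ 0.605  -0.0173  0.036 ]
edge bolts [ 0.5432 -0.0814  0.015 ] [ 0.7361 -0.0698  0.015 ] nest cor [array([0.6193, 0.025 , 0.014 ]), array([0.7072, 0.0296, 0.014 ]), array([ 0.7114, -0.059 ,  0.014 ]), array([ 0.6244, -0.0621,  0.014 ])]
tcp [ 0.584  -0.1145  0.0531] 0.021491638821448923
r 0.09942746338135743 ang -102.16573709181698
1 [-0.   -0.96 -0.46] dr 0.1
2 [-0.   -1.91 -0.57] dr 0.2
3 [-0.   -2.83 -0.77] dr 0.30000000000000004
4 [-0.   -3.74 -1.07] dr 0.4
5 [-0.01 -4.6  -1.46] dr 0.5
6 [-0.01 -5.43 -1.93] dr 0.6000000000000001
7 [-0.01 -6.2  -2.47] dr 0.7000000000000001
8 [-0.01 -6.92 -3.1 ] dr 0.8
9 [-0.01 -7.57 -3.79] dr 0.9
10 [-0.01 -8.15 -4.55] dr 1.0
```

```bash
python3 -m creep '{"delta_pos":[[0,-0.96,-0.3],[0,-1.9,-0.5],[0,-2.83,-0.75],[0,-3.74,-1.05],[0,-4.6,-1.45],[0,-5.43,-1.93],[0,-6.2,-2.47],[0,-6.92,-3.1],[0,-7.57,-3.79],[0,-8.15,-4.55]],"dr":[[0.1,0,0],[0.2,0,0],[0.3,0,0],[0.4,0,0],[0.5,0,0],[0.6,0,0],[0.7,0,0],[0.8,0,0],[0.9,0,0],[1.0,0,0]]}'
python3 -m creep '{"delta_pos":[[0,0,0],[0,0,0],[0,0,0]],"dr":[[0,0,0],[0,0,0],[0,0,0]]}' 
python3 - <<'E'
from h import *
s,p,M=state();P=np.array([.605,-.0173]);d=p[:2]-P;print(p,s['width'],s['contact_force'],np.hypot(*d),(np.arctan2(d[1],d[0])%(2*np.pi))-np.pi-.054)
E
```

```text
clock: 4.9
position: [0.5155, -0.0533, 0.0534]
ee_rot: [-0.115, -0.698, -0.112, 0.698]
contact_force: [-4.7, -9.0, 7.5]
width: 0.0215
clock: 5.2
position: [0.5149, -0.0519, 0.0531]
ee_rot: [-0.116, -0.697, -0.114, 0.698]
contact_force: [-6.1, -4.0, 9.3]
width: 0.0213
[ 0.51493049 -0.05185793  0.0531361 ] 0.021318714507912836 [-6.07712351 -4.03622794  9.25012861] 0.09647158881653911 0.31235932001682915
```

```bash
python3 -m creep '{"delta_pos":[[0,0,0],[0,0,0],[0,0,0],[-3,0,0],[-6,0,0],[-10,0,0],[-10,0,0]],"dr":[[0,0,0],[0,0,0],[0,0,0],[0,0,0],[0,0,0],[0,0,0],[0,0,0]]}' 0.25
python3 - <<'E'
from h import *
W=cloud(grab('wrist'),'wrist');p=state()[1];print(p)
m=(W[...,2]>.06)&(W[...,2]<.082)&(np.hypot(W[...,0]-.515,W[...,1]+.05)<.03); a=W[m];print(len(a),(a.min(0)+a.max(0))/2)
go([.5465,.1995,.15],np.deg2rad(26))
E
```

```text
clock: 5.9
position: [0.5198, -0.051, 0.1569]
ee_rot: [0.116, 0.701, 0.113, -0.694]
contact_force: [2.0, -0.6, 0.5]
width: 0.0532
[ 0.51802941 -0.05061465  0.15445706]
633 [ 0.51596271 -0.05038026  0.06950405]
dpos cm [  0.43 -22.78 -10.7 ]
dr [-1.699 -0.002 -0.007]
```

```bash
python3 -m creep '{"delta_pos":[[0,-2.3,-1],[0,-4.6,-2],[0,-7,-3],[0,-9.3,-4],[0,-11.6,-5.3],[0,-14,-6.5],[0,-16.3,-7.5],[0,-18.6,-8.7],[0,-21,-9.7],[0.4,-22.8,-10.7]],"dr":[[-0.14,0,0],[-0.28,0,0],[-0.42,0,0],[-0.56,0,0],[-0.7,0,0],[-0.84,0,0],[-0.98,0,0],[-1.12,0,0],[-1.26,0,0],[-1.4,0,0]]}'
python3 -m creep '{"delta_pos":[[0,0,0],[0,0,0],[0,0,0],[0,0,0]],"dr":[[-0.14,0,0],[-0.28,0,0],[-0.3,0,0],[-0.3,0,0]]}' 
python3 - <<'E'
from h import *
im=grab('wrist');cv2.imwrite('pics/w3.png',im['pixels']);W=cloud(im,'wrist')
s,p,M=state();print(p)
m=(W[...,2]>.06)&(W[...,2]<.082)&(np.hypot(W[...,0]-.547,W[...,1]-.199)<.03); a=W[m];print(len(a),(a.min(0)+a.max(0))/2)
go([*((a.min(0)+a.max(0))/2)[:2],.048],np.deg2rad(26))
E
```

```text
clock: 6.95
position: [0.5434, 0.2015, 0.1465]
ee_rot: [0.538, 0.458, 0.539, -0.458]
contact_force: [0.1, -0.6, -0.2]
width: 0.0534
clock: 7.35
position: [0.5435, 0.1999, 0.1467]
ee_rot: [0.599, 0.375, 0.6, -0.375]
contact_force: [0.1, 0.0, 0.0]
width: 0.0535
[0.54371455 0.19978065 0.14699018]
692 [0.54626566 0.20019296 0.06958737]
dpos cm [9.9  0.26 0.08]
dr [-0.001 -0.     0.001]
```

View pics/w3.png

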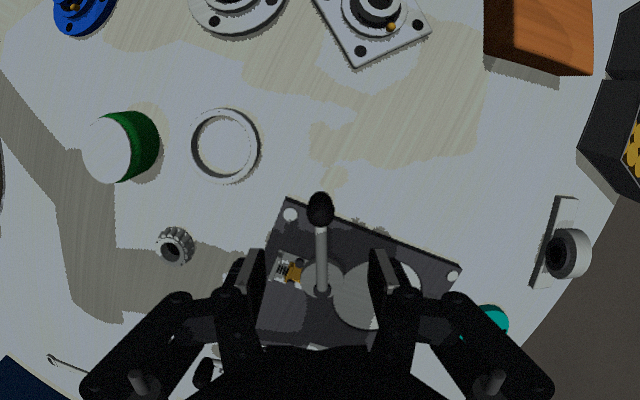

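The round knob is at (320,208) between the jaws and its pivot is at (322,290). I'll descend and grip.

```bash
python3 -m creep '{"delta_pos":[[3,0.2,0.1],[6,0.3,0.1],[9,0.3,0.1],[9.9,0.3,0.1],[9.9,0.3,0.1]],"dr":[[0,0,0],[0,0,0],[0,0,0],[0,0,0],[0,0,0]]}' 
python3 -m creep '{"delta_pos":[[0,0,0],[0,0,0],[0,0,0],[0,0,0],[0,0,0],[0,0,0]],"dr":[[0,0,0],[0,0,0],[0,0,0],[0,0,0],[0,0,0],[0,0,0]]}' -1 20
python3 - <<'E'
from h import *
np.set_printoptions(suppress=True,precision=4)
w=load('wrist');P=ray(w,'wrist',322,290,.036);print('pivR',P)
s,p,M=state();print('tcp',p,s['width'])
G=p[:2];d=G-P[:2];r=np.hypot(*d);a0=np.arctan2(d[1],d[0]);print('r',r,'q',np.pi+.054-a0)
for i in range(1,11):
    a=a0+i*.09; t=P[:2]+r*np.array([np.cos(a),np.sin(a)])
    dd=M.T@np.array([*(t-G),0])*100; print(i,dd.round(2),'dr',-.09*i)
E
```

```text
clock: 7.9
position: [0.5462, 0.1999, 0.0475]
ee_rot: [0.599, 0.374, 0.601, -0.376]
contact_force: [-0.6, -0.4, 0.2]
width: 0.0537
clock: 8.5
position: [0.5477, 0.2007, 0.05]
ee_rot: [0.6, 0.375, 0.6, -0.374]
contact_force: [-1.6, 0.7, 6.2]
width: 0.0214
pivR [0.5898 0.1173 0.036 ]
tcp [0.5477 0.2007 0.05  ] 0.021393915858089915
r 0.09340581372426886 q 1.157427475266036
1 [-0.   -0.84  0.05] dr -0.09
2 [-0.   -1.67  0.17] dr -0.18
3 [-0.   -2.49  0.37] dr -0.27
4 [-0.01 -3.28  0.64] dr -0.36
5 [-0.01 -4.05  0.98] dr -0.44999999999999996
6 [-0.01 -4.79  1.39] dr -0.54
7 [-0.01 -5.48  1.86] dr -0.63
8 [-0.01 -6.13  2.4 ] dr -0.72
9 [-0.01 -6.73  2.98] dr -0.8099999999999999
10 [-0.01 -7.27  3.63] dr -0.8999999999999999
```

```bash
python3 -m creep '{"delta_pos":[[0,-0.84,0.05],[0,-1.67,0.17],[0,-2.49,0.37],[0,-3.28,0.64],[0,-4.05,0.98],[0,-4.79,1.39],[0,-5.48,1.86],[0,-6.13,2.4],[0,-6.73,2.98],[0,-7.27,3.63]],"dr":[[-0.09,0,0],[-0.18,0,0],[-0.27,0,0],[-0.36,0,0],[-0.45,0,0],[-0.54,0,0],[-0.63,0,0],[-0.72,0,0],[-0.81,0,0],[-0.9,0,0]]}'
python3 -m creep '{"delta_pos":[[0,0,0],[0,0,0],[0,0,0]],"dr":[[0,0,0],[0,0,0],[0,0,0]]}' 0.25
python3 -m creep '{"delta_pos":[[-4,0,0],[-8,0,0],[-12,0,0],[-16,0,0],[-20,0,0],[-20,0,0]],"dr":[[0,0,0],[0,0,0],[0,0,0],[0,0,0],[0,0,0],[0,0,0]]}' 1
python3 - <<'E'
from h import *
W=cloud(grab('wrist'),'wrist');p=state()[1];print(p)
m=(W[...,2]>.06)&(W[...,2]<.082)&(np.hypot(W[...,0]-.497,W[...,1]-.136)<.03); a=W[m];c=(a.min(0)+a.max(0))/2;print(len(a),c)
d=c[:2]-[.5898,.1153];print('q',np.pi+.054-np.arctan2(d[1],d[0]),np.hypot(*d))
m=(W[...,2]>.037)&(W[...,2]<.055)
for n,x,y in(('sq',.5155,.372),('rd',.391,.343)):
    a=W[m&(np.hypot(W[...,0]-x,W[...,1]-y)<.05)];print(n,len(a),(a.min(0)+a.max(0))/2 if len(a) else 0)
go([.515,.372,.15],np.deg2rad(54.5))
E
```

```text
clock: 9.5
position: [0.497, 0.1366, 0.0499]
ee_rot: [0.703, 0.076, 0.703, -0.075]
contact_force: [-4.8, 3.1, 7.9]
width: 0.0213
clock: 9.8
position: [0.4984, 0.1359, 0.0489]
ee_rot: [0.703, 0.076, 0.703, -0.076]
contact_force: [0.1, 0.2, 0.1]
width: 0.0533
clock: 10.4
position: [0.5016, 0.1365, 0.2547]
ee_rot: [0.707, 0.077, 0.699, -0.075]
contact_force: [0.3, 0.9, -0.3]
width: 0.0854
[0.49991743 0.13626003 0.25170501]
316 [0.4971472  0.13722323 0.07033376]
q 0.2863437867740708 0.09521118233192877
sq 499 [0.51700856 0.3726972  0.04378737]
rd 551 [0.3911361  0.34327829 0.04367365]
dpos cm [10.2  23.33 -3.64]
dr [ 0.404  0.006 -0.004]
```

```bash
python3 -m creep '{"delta_pos":[[0,4,-0.6],[0,8,-1.2],[2,12,-1.8],[4,16,-2.4],[7,20,-3],[10,23.3,-3.6],[10,23.3,-3.6],[10,23.3,-3.6]],"dr":[[0.14,0,0],[0.28,0,0],[0.4,0,0],[0.404,0,0],[0.404,0,0],[0.404,0,0],[0.404,0,0],[0.404,0,0]]}'
cat > look.py <<'E'
from h import *
import sys
x,y,z0,z1,r=map(float,sys.argv[1:6])
W=cloud(grab('wrist'),'wrist');s,p,M=state();print('tcp',p.round(4),'yaw',np.rad2deg(np.arctan2(M[1,1],M[0,1])).round(2),'w',round(s['width'],4),'F',s['contact_force'].round(1),'t',s['clock'])
m=(W[...,2]>z0)&(W[...,2]<z1)&(np.hypot(W[...,0]-x,W[...,1]-y)<r); a=W[m]
if len(a):
    c=(a.min(0)+a.max(0))/2;print(len(a),'mid',c.round(4),'ext',np.ptp(a,axis=0).round(4),'rect',cv2.minAreaRect((a[:,:2]*1000).astype(np.float32)))
    if len(sys.argv)>6: go([c[0],c[1],float(sys.argv[6])],np.deg2rad(float(sys.argv[7])))
E
python3 look.py .516 .372 .037 .055 .04 .027 54.5;python3 look.py .516 .372 .008 .02 .07
```

```text
clock: 11.25
position: [0.5111, 0.3709, 0.146]
ee_rot: [0.672, 0.214, 0.675, -0.217]
contact_force: [0.6, -1.7, -0.8]
width: 0.085
tcp [0.5121 0.3706 0.1476] yaw 54.51 w 0.0858 F [ 0.2 -0.3  0.4] t 11.3
1160 mid [0.5164 0.3735 0.0436] ext [0.0391 0.0342 0.0131] rect ((516.577392578125, 373.6445617675781), (33.78192138671875, 39.37748336791992), 88.9016342163086)
dpos cm [12.06  0.53  0.19]
dr [ 0.    -0.001  0.003]
tcp [0.5127 0.3703 0.1487] yaw 54.47 w 0.0851 F [-0.3 -0.9 -0.2] t 11.35
4567 mid [0.5134 0.3735 0.014 ] ext [0.1123 0.1136 0.0119] rect ((513.8433837890625, 373.27191162109375), (85.01004791259766, 84.58340454101562), 55.195980072021484)
```

```bash
python3 -m creep '{"delta_pos":[[4,0.3,0],[8,0.4,0],[11,0.4,0],[12,0.4,0],[12.1,0.4,0],[12.1,0.4,0]],"dr":[[0,0,0],[0,0,0],[0,0,0],[0,0,0],[0,0,0],[0,0,0]]}'
python3 -m creep '{"delta_pos":[[0,0,0],[0,0,0],[0,0,0],[0,0,0],[0,0,0],[0,0,0],[0,0,0]],"dr":[[0,0,0],[0,0,0],[0,0,0],[0,0,0],[0,0,0],[0,0,0],[0,0,0]]}' -1 70
python3 -m creep '{"delta_pos":[[-2,0,0],[-5,0,0],[-9,0,0],[-12,0,0],[-12,0,0]],"dr":[[0,0,0],[0,0,0],[0,0,0],[0,0,0],[0,0,0]]}'
python3 look.py .515 .372 .09 .3 .07
python3 - <<'E'
from h import *
go([.666,-.017,.15],np.deg2rad(93.1-.7))
im=load('wrist');cv2.imwrite('pics/w4.png',im['pixels'])
E
```

```text
clock: 11.95
position: [0.5164, 0.3745, 0.0298]
ee_rot: [0.674, 0.217, 0.673, -0.215]
contact_force: [0.1, -0.8, -0.2]
width: 0.0852
clock: 12.65
position: [0.5147, 0.3738, 0.0291]
ee_rot: [0.674, 0.215, 0.673, -0.216]
contact_force: [-1.3, -1.6, 5.4]
width: 0.0317
clock: 13.15
position: [0.5173, 0.3759, 0.1517]
ee_rot: [0.675, 0.218, 0.671, -0.213]
contact_force: [0.7, -0.4, -5.5]
width: 0.0315
tcp [0.5157 0.3749 0.1488] yaw 54.5 w 0.0315 F [-0.2 -0.9 -7. ] t 13.2
52651 mid [0.5116 0.382  0.1896] ext [0.1023 0.1081 0.1305] rect ((509.619140625, 381.8647766113281), (101.54740905761719, 103.36204528808594), 8.158905029296875)
dpos cm [ -0.15 -23.17  35.  ]
dr [-0.662  0.002 -0.003]
```

View pics/w4.png

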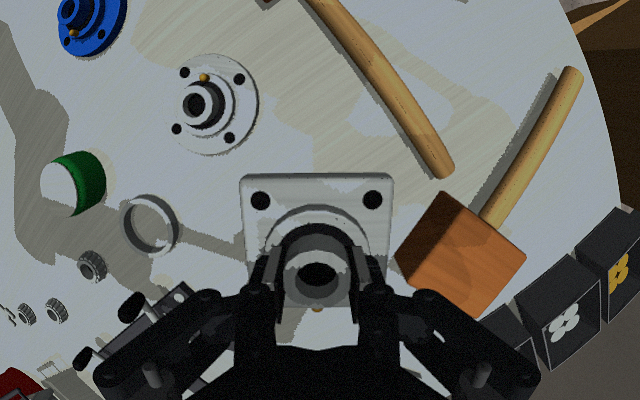

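The square bearing is held, with its flange edge (240,175)–(393,174) parallel to the jaws. I'll carry it above the square nest.

```bash
python3 -m creep '{"delta_pos":[[0,-2.3,3.5],[0,-4.6,7],[0,-7,10.5],[0,-9.3,14],[0,-11.6,17.5],[0,-14,21],[0,-16.3,24.5],[0,-18.6,28],[0,-21,31.5],[0,-23.2,35]],"dr":[[-0.1,0,0],[-0.2,0,0],[-0.3,0,0],[-0.4,0,0],[-0.5,0,0],[-0.6,0,0],[-0.665,0,0],[-0.665,0,0],[-0.665,0,0],[-0.665,0,0]]}'
python3 -m creep '{"delta_pos":[[0,0,0],[0,0,0],[0,0,0]],"dr":[[0,0,0],[0,0,0],[0,0,0]]}'
python3 look.py .666 -.017 .0 .0105 .07 .105 92.8
python3 - <<'E'
from h import *
im=load('wrist');cv2.imwrite('pics/w5.png',im['pixels'])
W=cloud(im,'wrist')
m=(W[...,2]<.3)&(W[...,2]>.09);a=W[m];s,p,M=state()
L=(a-p)@M; L=L[(L[:,0]>.005)&(L[:,0]<.03)]
print('held flange local',cv2.minAreaRect((L[:,1:]*1000).astype(np.float32)))
E
```

```text
clock: 14.2
position: [0.663, -0.0192, 0.1436]
ee_rot: [0.704, -0.015, 0.71, 0.016]
contact_force: [-0.3, 0.3, -5.4]
width: 0.0314
clock: 14.5
position: [0.6632, -0.0169, 0.145]
ee_rot: [0.705, -0.015, 0.709, 0.017]
contact_force: [-0.3, -0.1, -6.8]
width: 0.0315
tcp [ 0.6635 -0.0166  0.1457] yaw 92.64 w 0.0316 F [-0.4 -0.2 -7.5] t 14.55
2580 mid [ 0.6339 -0.0181  0.0083] ext [0.0279 0.0904 0.0045] rect ((633.8912963867188, -18.015220642089844), (24.824262619018555, 89.75936889648438), 2.649254560470581)
dpos cm [ 4.08 -0.01 -2.95]
dr [-0.003 -0.004 -0.001]
held flange local ((-104.5923080444336, -55.64338684082031), (330.0004577636719, 283.7974853515625), 80.1049575805664)
```

View pics/w5.png

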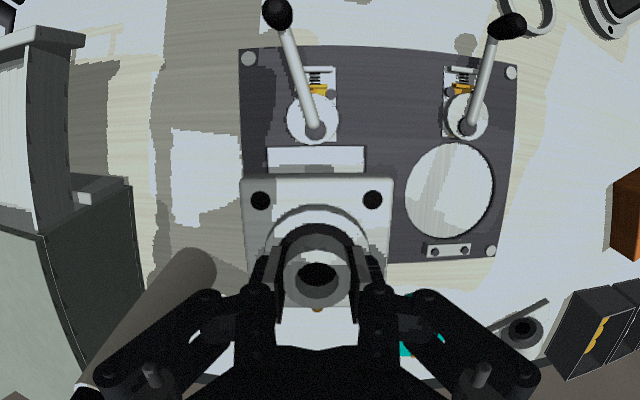

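The nest's visible strip (268–366, 147–172) sits square under the held flange, and both cams are drawn back. I'll lower it.

```bash
python3 -m creep '{"delta_pos":[[3,-0.14,0.25],[6,-0.14,0.25],[8,-0.14,0.25],[9,-0.14,0.25],[9.4,-0.14,0.25],[9.4,-0.14,0.25]],"dr":[[0,0,0],[0,0,0],[0,0,0],[0,0,0],[0,0,0],[0,0,0]]}'
python3 look.py .666 -.018 0 .0001 .01
python3 -m creep '{"delta_pos":[[0.3,0,0],[0.6,0,0],[0.9,0,0],[1.1,0,0],[1.1,0,0],[1.1,0,0]],"dr":[[0,0,0],[0,0,0],[0,0,0],[0,0,0],[0,0,0],[0,0,0]]}'
python3 look.py .666 -.018 0 .0001 .01
```

```text
clock: 15.15
position: [0.6676, -0.0184, 0.0539]
ee_rot: [0.707, -0.016, 0.707, 0.016]
contact_force: [-1.6, -0.5, -6.8]
width: 0.0315
tcp [ 0.6677 -0.0186  0.0546] yaw 92.63 w 0.0315 F [-1.7 -0.4 -7.3] t 15.2
clock: 15.8
position: [0.6648, -0.0191, 0.0473]
ee_rot: [0.706, -0.016, 0.708, 0.016]
contact_force: [-13.6, -0.7, 15.4]
width: 0.0318
tcp [ 0.6648 -0.0192  0.0473] yaw 92.61 w 0.0316 F [-11.9  -0.5  14.3] t 15.85
```

```bash
python3 -m creep '{"delta_pos":[[-0.6,0,-0.3],[-0.8,0,-0.5],[-0.8,0,-0.5],[-0.5,0,-0.5],[-0.2,0,-0.5],[0.1,0,-0.5],[0.2,0,-0.5],[0.2,0,-0.5]],"dr":[[0,0,0],[0,0,0],[0,0,0],[0,0,0],[0,0,0],[0,0,0],[0,0,0],[0,0,0]]}'
python3 - <<'E'
from h import *
im=grab('wrist');c=im['pixels'][130:330,180:440];cv2.imwrite('pics/w6.png',cv2.resize(c,None,fx=2.5,fy=2.5))
s,p,M=state();print(p,s['contact_force'])
W=cloud(im,'wrist')
for u in (262,290,320,350,378): print([W[v,u].round(4).tolist() for v in (165,185,205)])
E
```

```text
clock: 16.65
position: [0.6625, -0.0193, 0.0403]
ee_rot: [0.707, -0.016, 0.707, 0.016]
contact_force: [-0.3, 0.5, -6.2]
width: 0.032
[ 0.66260926 -0.01927995  0.04048699] [-0.18616357 -0.16185802 -5.41218087]
[[0.618, -0.0507, 0.0142], [0.6267, -0.0489, 0.0249], [0.6376, -0.0488, 0.0261]]
[[0.6144, -0.0338, 0.0288], [0.626, -0.0338, 0.025], [0.637, -0.0336, 0.0258]]
[[0.6124, -0.0187, 0.0354], [0.6254, -0.0179, 0.0247], [0.6363, -0.0174, 0.0255]]
[[0.6156, -0.0017, 0.016], [0.6248, -0.0019, 0.0241], [0.6356, -0.0012, 0.0257]]
[[0.6149, 0.0143, 0.0148], [0.6241, 0.0134, 0.024], [0.635, 0.0143, 0.0253]]
```

View pics/w6.png

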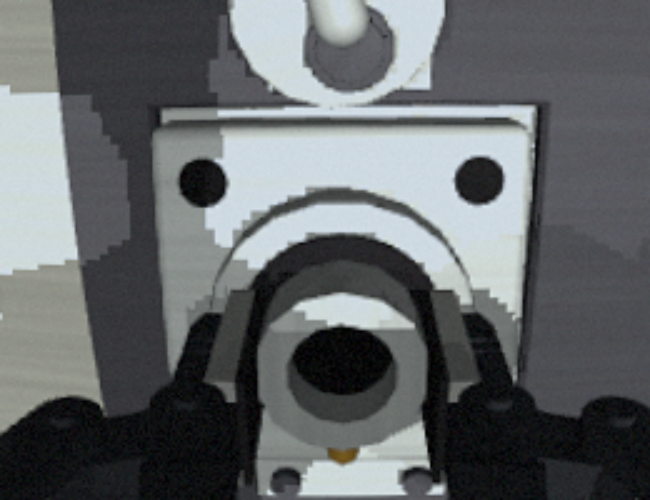

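The flange is down in the pocket, with a small gap at the right (540,250) and at the near edge. I'll lower it the last millimetres, check the force, release and rise.

```bash
python3 -m creep '{"delta_pos":[[0.15,0.05,0],[0.3,0.1,0],[0.4,0.1,0],[0.4,0.1,0],[0.4,0.1,0]],"dr":[[0,0,0],[0,0,0],[0,0,0],[0,0,0],[0,0,0]]}'
python3 -m creep '{"delta_pos":[[0,0,0],[0,0,0],[0,0,0],[0,0,0],[0,0,0]],"dr":[[0,0,0],[0,0,0],[0,0,0],[0,0,0],[0,0,0]]}' 0.6
python3 -m creep '{"delta_pos":[[-2,0,0],[-5,0,0],[-9,0,-2],[-13,0,-4],[-15,0,-6],[-15,0,-6]],"dr":[[0,0,0],[0,0,0],[0,0,0],[0,0,0],[0,0,0],[0,0,0]]}' 1
python3 look.py .664 -.018 .0 .0295 .07
python3 look.py .664 -.018 .048 .06 .03
python3 - <<'E'
from h import *
W=cloud(load('wrist'),'wrist')
m=(abs(W[...,2]-.024)<.004)&(np.hypot(W[...,0]-.664,W[...,1]+.018)<.0625)&(W[...,0]<.702); a=W[m];print(np.median(a[:,2]),cv2.minAreaRect((a[:,:2]*1000).astype(np.float32)))
go([.391,.343,.15],np.deg2rad(70))
E
```

```text
clock: 17.2
position: [0.6644, -0.019, 0.0386]
ee_rot: [0.708, -0.016, 0.705, 0.016]
contact_force: [2.6, -2.7, 5.9]
width: 0.0314
clock: 17.7
position: [0.6624, -0.0181, 0.0366]
ee_rot: [0.707, -0.016, 0.707, 0.016]
contact_force: [1.1, -0.1, 0.1]
width: 0.0684
clock: 18.3
position: [0.6024, -0.0211, 0.191]
ee_rot: [0.709, -0.016, 0.705, 0.016]
contact_force: [1.0, -0.3, -0.8]
width: 0.0856
tcp [ 0.6028 -0.021   0.1888] yaw 92.58 w 0.0853 F [-0.  -0.1 -0.4] t 18.35
8033 mid [ 0.6641 -0.0178  0.0148] ext [0.1396 0.1394 0.0294] rect ((663.7738647460938, -17.691238403320312), (139.34107971191406, 138.9039306640625), 79.93755340576172)
tcp [ 0.6028 -0.021   0.1871] yaw 92.58 w 0.0855 F [-0.8  0.9 -0.3] t 18.4
656 mid [ 0.6698 -0.0176  0.0531] ext [0.0419 0.0327 0.0101] rect ((666.72998046875, -17.029033660888672), (35.90166091918945, 34.14582061767578), 45.987491607666016)
0.024218365675494284 ((653.4536743164062, -17.517147064208984), (86.23876190185547, 97.04421997070312), 89.97709655761719)
dpos cm [  3.69  37.31 -19.53]
dr [ 0.394  0.001 -0.   ]
```

```bash
python3 -m creep '{"delta_pos":[[0,4,-2],[0,8,-4],[0,12,-6],[0,16,-8],[0,20,-10],[0,24,-12],[0,28,-14.5],[1,32,-17],[2,35,-18.5],[3.6,37.3,-19.5]],"dr":[[0,0,0],[0,0,0],[0,0,0],[0,0,0],[0,0,0],[0,0,0],[0,0,0],[0,0,0],[0,0,0],[0,0,0]]}'
python3 -m creep '{"delta_pos":[[0,0,0],[0,0,0],[0,0,0]],"dr":[[0,0,0],[0,0,0],[0,0,0]]}'
python3 look.py .391 .343 .008 .02 .07 .027 92.6;python3 look.py .391 .343 .045 .055 .03
```

```text
clock: 19.4
position: [0.3898, 0.3451, 0.1493]
ee_rot: [0.707, -0.017, 0.707, 0.017]
contact_force: [0.7, 0.4, -0.2]
width: 0.0856
clock: 19.7
position: [0.3918, 0.3423, 0.1504]
ee_rot: [0.707, -0.016, 0.707, 0.016]
contact_force: [-1.0, -0.2, 0.1]
width: 0.0853
tcp [0.392  0.3422 0.1508] yaw 92.52 w 0.0857 F [ 0.8  0.2 -0.1] t 19.75
4667 mid [0.3915 0.3431 0.0141] ext [0.0947 0.0946 0.0117] rect ((391.3915710449219, 343.07379150390625), (94.71487426757812, 94.51872253417969), 0.8353400826454163)
dpos cm [12.38  0.09 -0.05]
dr [-0.001  0.     0.   ]
tcp [0.392  0.3422 0.151 ] yaw 92.51 w 0.0855 F [0.8 0.1 1.2] t 19.8
824 mid [0.3914 0.343  0.0478] ext [0.0334 0.0338 0.0055] rect ((391.3428649902344, 342.958984375), (33.32747268676758, 33.633888244628906), 2.111145496368408)
```

```bash
python3 -m creep '{"delta_pos":[[4,0.1,0],[8,0.1,0],[11,0.1,0],[12.3,0.1,0],[12.3,0.1,0],[12.3,0.1,0]],"dr":[[0,0,0],[0,0,0],[0,0,0],[0,0,0],[0,0,0],[0,0,0]]}'
python3 -m creep '{"delta_pos":[[0,0,0],[0,0,0],[0,0,0],[0,0,0],[0,0,0],[0,0,0],[0,0,0]],"dr":[[0,0,0],[0,0,0],[0,0,0],[0,0,0],[0,0,0],[0,0,0],[0,0,0]]}' -1 70
python3 -m creep '{"delta_pos":[[-2,0,0],[-5,0,0],[-9,0,0],[-12,0,0],[-12,0,0]],"dr":[[0,0,0],[0,0,0],[0,0,0],[0,0,0],[0,0,0]]}'
python3 -c "
from h import *
s,p,M=state();print(p,s['width'],s['contact_force']);go([.655,.118,.15],np.deg2rad(92.8))"
```

```text
clock: 20.4
position: [0.392, 0.3436, 0.0285]
ee_rot: [0.707, -0.015, 0.707, 0.016]
contact_force: [-0.1, 0.4, 0.6]
width: 0.0854
clock: 21.1
position: [0.3914, 0.3432, 0.0291]
ee_rot: [0.707, -0.017, 0.706, 0.016]
contact_force: [-0.3, -3.3, 6.9]
width: 0.0316
clock: 21.6
position: [0.3931, 0.3454, 0.1512]
ee_rot: [0.709, -0.014, 0.704, 0.018]
contact_force: [1.5, 0.6, -6.4]
width: 0.0315
[0.39307564 0.34539454 0.15116773] 0.031493002320542404 [ 1.50332241  0.58543809 -6.38504796]
dpos cm [  0.19 -23.9   25.13]
dr [-0.004  0.007 -0.004]
```

```bash
python3 -m creep '{"delta_pos":[[0,-3,3],[0,-6,6],[0,-9,9],[0,-12,12.5],[0,-15,16],[0,-18,19],[0,-21,22],[0,-23.9,25.1],[0,-23.9,25.1],[0,-23.9,25.1]],"dr":[[0,0,0],[0,0,0],[0,0,0],[0,0,0],[0,0,0],[0,0,0],[0,0,0],[0,0,0],[0,0,0],[0,0,0]]}'
python3 - <<'E'
from h import *
im=grab('wrist');cv2.imwrite('pics/w7.png',im['pixels']);W=cloud(im,'wrist');s,p,M=state();print(p,s['width'],s['contact_force'])
m=(abs(W[...,2]-.0075)<.0025)&(np.hypot(W[...,0]-.657,W[...,1]-.118)<.06);a=W[m][:,:2]
# nest rim: outermost points per angle about centre guess, fit circle r=50.5
from scipy.optimize import least_squares
c=np.array([.657,.118])
for k in range(5):
    d=a-c;th=np.arctan2(d[:,1],d[:,0]);r=np.hypot(*d.T);pts=[]
    for t in np.arange(-np.pi,np.pi,.08):
        q=(th>t)&(th<t+.08)
        if q.sum()>3:
            i=np.where(q)[0][np.argsort(r[q])[-2]]
            if r[i]>.04:pts.append(a[i])
    pts=np.array(pts);c=least_squares(lambda c:np.hypot(*(pts-c).T)-.0498,c,loss='soft_l1',f_scale=.001).x
print(c,len(pts),(np.hypot(*(pts-c).T)*1000).round(1), pts.min(0),pts.max(0))
E
```

```text
clock: 22.6
position: [0.6512, 0.1153, 0.1437]
ee_rot: [0.704, -0.015, 0.709, 0.015]
contact_force: [-1.4, -0.9, -7.7]
width: 0.0313
[0.65034661 0.11621973 0.14426311] 0.03172657457523446 [ 0.04097487  0.51587337 -6.9589687 ]
[0.65847874 0.11887457] 29 [50.1 49.4 49.8 49.7 50.4 49.2 49.9 49.9 49.4 49.7 50.2 49.7 50.4 50.1
 49.8 50.3 49.7 49.8 50.2 50.  49.6 49.9 49.8 49.9 49.5 49.8 50.  49.6
 49.2] [0.60855924 0.0755711 ] [0.6379816  0.16420699]
```

View pics/w7.png

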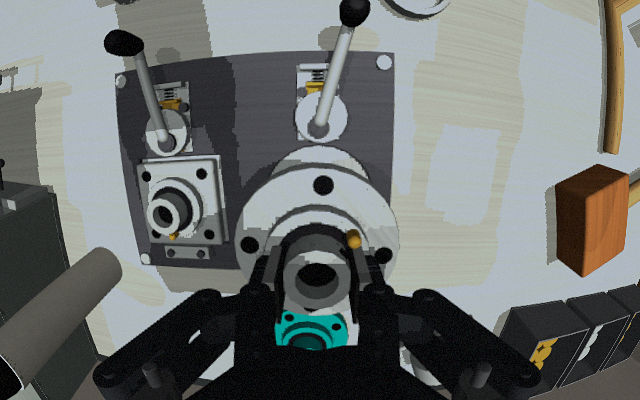

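The square bearing sits in its nest at (180,200). The held round bearing is over the round nest rim at (320,160). I'll lower it.

```bash
python3 -m creep '{"delta_pos":[[3,0.2,0.67],[6,0.2,0.67],[8,0.2,0.67],[9,0.2,0.67],[9,0.2,0.67],[9,0.2,0.67]],"dr":[[0,0,0],[0,0,0],[0,0,0],[0,0,0],[0,0,0],[0,0,0]]}'
python3 -m creep '{"delta_pos":[[0.3,0,0],[0.6,0,0],[0.9,0,0],[1.2,0,0],[1.5,0,0],[1.6,0,0],[1.6,0,0]],"dr":[[0,0,0],[0,0,0],[0,0,0],[0,0,0],[0,0,0],[0,0,0],[0,0,0]]}'
python3 - <<'E'
from h import *
s,p,M=state();print(p,s['width'],s['contact_force'])
E
```

```text
clock: 23.25
position: [0.6593, 0.1193, 0.0584]
ee_rot: [0.707, -0.016, 0.707, 0.016]
contact_force: [-0.3, 0.3, -6.5]
width: 0.0317
clock: 23.95
position: [0.6551, 0.1188, 0.0445]
ee_rot: [0.705, -0.016, 0.709, 0.016]
contact_force: [-12.5, -0.8, 10.6]
width: 0.0319
[0.65513974 0.11876622 0.04447763] 0.03186015819148636 [-12.53152166  -0.82670024  10.56823088]
```

```bash
python3 -m creep '{"delta_pos":[[-0.5,0,-0.3],[-0.8,0,-0.45],[-0.8,0,-0.45],[-0.5,0,-0.45],[-0.2,0,-0.45],[0,0,-0.45],[0.1,0,-0.45],[0.1,0,-0.45]],"dr":[[0,0,0],[0,0,0],[0,0,0],[0,0,0],[0,0,0],[0,0,0],[0,0,0],[0,0,0]]}'
python3 - <<'E'
from h import *
im=grab('wrist');c=im['pixels'][130:330,180:440];cv2.imwrite('pics/w8.png',cv2.resize(c,None,fx=2.5,fy=2.5))
s,p,M=state();print(p,s['contact_force'])
W=cloud(im,'wrist')
for u in (262,290,320,350,378): print([W[v,u].round(4).tolist() for v in (185,205,230)])
E
```

```text
clock: 24.75
position: [0.655, 0.1184, 0.0412]
ee_rot: [0.707, -0.016, 0.707, 0.016]
contact_force: [-0.3, -0.1, -2.6]
width: 0.0315
[0.65494248 0.11844228 0.04122277] [ 0.43164629 -0.36774675 -3.483974  ]
[[0.624, 0.0859, 0.009], [0.6303, 0.0888, 0.0265], [0.645, 0.0886, 0.0267]]
[[0.6191, 0.1037, 0.0241], [0.6295, 0.1041, 0.0266], [0.6385, 0.1053, 0.0396]]
[[0.6181, 0.1198, 0.0249], [0.629, 0.1203, 0.0259], [0.6375, 0.1206, 0.0401]]
[[0.6174, 0.1358, 0.0248], [0.6284, 0.1366, 0.0257], [nan, nan, nan]]
[[0.6194, 0.1534, 0.0141], [0.6277, 0.1521, 0.0256], [0.6419, 0.1534, 0.0272]]
```

```bash
python3 -m creep '{"delta_pos":[[0.15,0,0],[0.3,0,0],[0.4,0,0],[0.4,0,0],[0.4,0,0]],"dr":[[0,0,0],[0,0,0],[0,0,0],[0,0,0],[0,0,0]]}'
python3 -m creep '{"delta_pos":[[0,0,0],[0,0,0],[0,0,0],[0,0,0],[0,0,0]],"dr":[[0,0,0],[0,0,0],[0,0,0],[0,0,0],[0,0,0]]}' 0.6
python3 -m creep '{"delta_pos":[[-2,0,0],[-5,0,0],[-9,0,-3],[-13,-1,-7],[-15,-2,-12],[-15,-2,-12],[-15,-2,-12]],"dr":[[0,0,0],[0,0,0],[0,0,0],[0,0,0],[0,0,0],[0,0,0],[0,0,0]]}' 0.25
python3 - <<'E'
from h import *
im=grab('wrist');cv2.imwrite('pics/w9.png',cv2.resize(im['pixels'][60:330,100:480],None,fx=2.1,fy=2.1));W=cloud(im,'wrist');s,p,M=state();print(p,s['width'],s['contact_force'],s['clock'])
for n,x,y in(('S',.663,-.018),('R',.656,.118)):
    rr=np.hypot(W[...,0]-x,W[...,1]-y)
    a=W[(abs(W[...,2]-.056)<.004)&(rr<.03)];f=W[(abs(W[...,2]-.024)<.005)&(rr<.046)&(rr>.031)]
    A=np.c_[f[:,:2]-[x,y],np.ones(len(f))];sol=np.linalg.lstsq(A,f[:,2],rcond=None)[0]
    print(n,'collar',((a.min(0)+a.max(0))/2).round(4),'flange plane tilt/z',sol.round(4))
E
```

```text
clock: 25.3
position: [0.6573, 0.1186, 0.0389]
ee_rot: [0.709, -0.016, 0.705, 0.016]
contact_force: [4.0, -0.5, 5.6]
width: 0.0318
clock: 25.8
position: [0.6543, 0.1185, 0.0366]
ee_rot: [0.707, -0.016, 0.707, 0.016]
contact_force: [-0.1, -0.2, 0.8]
width: 0.0685
clock: 26.5
position: [0.5347, 0.0929, 0.1883]
ee_rot: [0.708, -0.016, 0.706, 0.016]
contact_force: [0.5, -0.5, 0.3]
width: 0.0533
[0.53600857 0.09311635 0.18735906] 0.05337432675172608 [ 0.27058476  0.34329203 -1.10463267] 26.55
S collar [ 0.6585 -0.0216  0.0548] flange plane tilt/z [ 0.0141 -0.0027  0.0242]
R collar [0.6585 0.1196 0.0549] flange plane tilt/z [0.0097 0.004  0.0242]
```

View pics/w9.png

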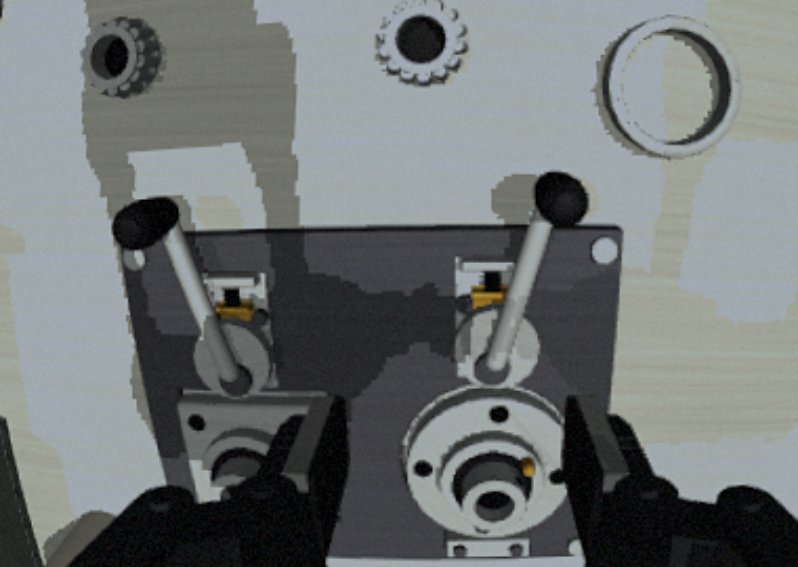

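Both bearings lie flat in their nests: flange tops are at 0.0242 m and tilt is about 0.01 rad. Before clamping I'll take close baseline pictures of each clamp so I can measure yoke travel later.

```bash
python3 -m creep '{"delta_pos":[[2,0,0],[5,1,-0.3],[7,2.1,-0.5],[7,2.1,-0.5],[7,2.1,-0.5]],"dr":[[0,0,0],[0,0,0],[0,0,0],[0,0,0],[0,0,0]]}'
python3 - <<'E'
from h import *
grab('wrist');import os;os.rename('wrist.pkl','baseR.pkl');print(state()[1],-cv2.Rodrigues(np.array(load('baseR')['rvec'],float))[0].T@np.array(load('baseR')['tvec']).reshape(3))
E
python3 -m creep '{"delta_pos":[[0,-4,0.3],[0,-8,0.6],[0,-12,0.9],[0,-13.6,1],[0,-13.6,1],[0,-13.6,1]],"dr":[[0,0,0],[0,0,0],[0,0,0],[0,0,0],[0,0,0],[0,0,0]]}'
python3 - <<'E'
from h import *
grab('wrist');import os;os.rename('wrist.pkl','baseS.pkl');print(state()[1])
a=[load(n)['pixels'] for n in('baseR','baseS')]
cv2.imwrite('pics/b.png',np.hstack([cv2.resize(i[100:330,220:420],None,fx=2,fy=2) for i in a]))
go([.516,-.0504,.15],np.deg2rad(-71))
E
```

```text
clock: 27.05
position: [0.5308, 0.114, 0.1159]
ee_rot: [0.707, -0.016, 0.707, 0.016]
contact_force: [-0.0, -0.4, 0.7]
width: 0.0535
[0.53132735 0.11376072 0.11682297] [0.45064853 0.11130981 0.25881886]
clock: 27.7
position: [0.5463, -0.0214, 0.1174]
ee_rot: [0.707, -0.015, 0.707, 0.016]
contact_force: [-0.6, 1.4, -0.5]
width: 0.0535
[ 0.54601207 -0.020816    0.11725481]
dpos cm [-3.28 -2.82 -3.13]
dr [ 2.855e+00 -1.000e-03 -1.000e-03]
```

View pics/b.png

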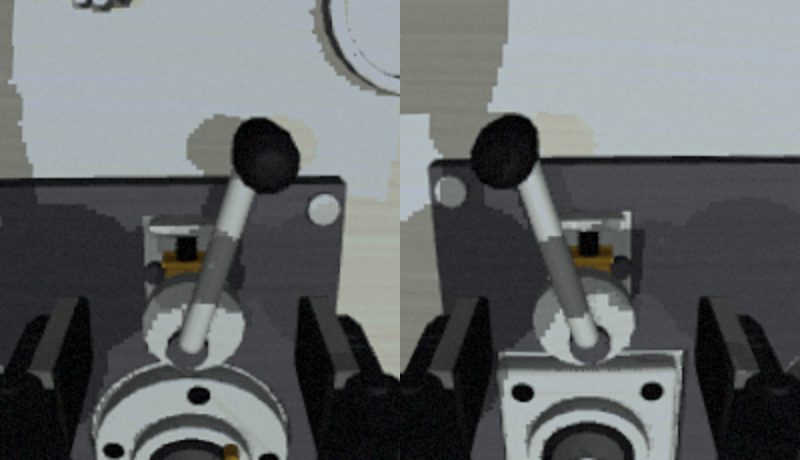

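The baselines show the brass yokes (crop (185,262) and (593,258)) at rest against their springs, with both cams clear of the flanges. Now I'll grip the square knob.

```bash
python3 -m creep '{"delta_pos":[[-2,-0.5,-0.5],[-3.3,-1,-1],[-3.3,-1.5,-1.5],[-3.3,-2,-2],[-3.3,-2.8,-3],[-3.3,-2.8,-3.1],[-3.3,-2.8,-3.1],[-3.3,-2.8,-3.1],[-3.3,-2.8,-3.1],[-3.3,-2.8,-3.1]],"dr":[[0.14,0,0],[0.28,0,0],[0.42,0,0],[0.56,0,0],[0.7,0,0],[0.84,0,0],[0.98,0,0],[1.12,0,0],[1.26,0,0],[1.4,0,0]]}'
python3 -m creep '{"delta_pos":[[0,0,0],[0,0,0],[0,0,0],[0,0,0],[0,0,0],[0,0,0],[0,0,0],[0,0,0],[0,0,0],[0,0,0]],"dr":[[0.14,0,0],[0.28,0,0],[0.42,0,0],[0.56,0,0],[0.7,0,0],[0.84,0,0],[0.98,0,0],[1.12,0,0],[1.26,0,0],[1.4,0,0]]}'
python3 -m creep '{"delta_pos":[[0,0,0],[0,0,0]],"dr":[[0.055,0,0],[0.055,0,0]]}'
python3 look.py .516 -.05 .06 .082 .03 .048 -71
```

```text
clock: 28.75
position: [0.5161, -0.0492, 0.1501]
ee_rot: [0.55, 0.444, 0.55, -0.444]
contact_force: [0.1, -0.2, 0.7]
width: 0.0532
clock: 29.75
position: [0.5161, -0.0492, 0.1501]
ee_rot: [0.134, 0.694, 0.135, -0.694]
contact_force: [0.1, 0.3, 0.4]
width: 0.0533
clock: 29.95
position: [0.5161, -0.0494, 0.1501]
ee_rot: [0.117, 0.697, 0.118, -0.697]
contact_force: [-0.2, -0.2, -0.4]
width: 0.0532
tcp [ 0.5161 -0.0496  0.15  ] yaw -70.81 w 0.0533 F [-0.2 -0.4 -0.5] t 30.0
667 mid [ 0.5162 -0.0504  0.0698] ext [0.02   0.021  0.0196] rect ((516.1469116210938, -50.452056884765625), (19.822561264038086, 21.045066833496094), 2.028649091720581)
dpos cm [10.2   0.08  0.03]
dr [ 0.003 -0.     0.   ]
```

```bash
python3 -m creep '{"delta_pos":[[3,0.1,0],[6,0.1,0],[9,0.1,0],[10,0.1,0],[10,0.1,0]],"dr":[[0,0,0],[0,0,0],[0,0,0],[0,0,0],[0,0,0]]}'
python3 -m creep '{"delta_pos":[[0,0,0],[0,0,0],[0,0,0],[0,0,0],[0,0,0],[0,0,0]],"dr":[[0,0,0],[0,0,0],[0,0,0],[0,0,0],[0,0,0],[0,0,0]]}' -1 25
cat > arc.py <<'E'
from h import *
import sys
c,dq=sys.argv[1],float(sys.argv[2])
P,sg=(np.array([.605,-.0173]),1) if c=='S' else (np.array([.5896,.1163]),-1)
s,p,M=state();d=p[:2]-P;r=np.hypot(*d);a0=np.arctan2(d[1],d[0])
q=sg*((a0-np.pi-.054+np.pi)%(2*np.pi)-np.pi);t=sg*np.array([-np.sin(a0),np.cos(a0)])
F=s['contact_force'];print('q',q.round(4),'r',r.round(4),'Ftan',(F[:2]@t).round(2),'Frad',(F[:2]@d/r).round(2),'w',s['width'],'t',s['clock'])
for i in range(1,11):
    a=a0+sg*i*dq; dd=M.T@np.array([*(P+r*np.array([np.cos(a),np.sin(a)])-p[:2]),0])*100; print(dd.round(2).tolist(),'dr',(-sg*i*dq))
E
python3 arc.py S .09
```

```text
clock: 30.5
position: [0.5155, -0.0512, 0.0487]
ee_rot: [-0.117, -0.696, -0.118, 0.698]
contact_force: [-0.6, -0.3, 0.4]
width: 0.0536
clock: 31.1
position: [0.5173, -0.0519, 0.0507]
ee_rot: [0.117, 0.698, 0.117, -0.697]
contact_force: [-0.8, 1.7, 6.0]
width: 0.0211
q 0.3216 r 0.0943 Ftan -1.88 Frad 0.1 w 0.021122996270603777 t 31.1
[0.0, 0.85, -0.08] dr -0.09
[0.0, 1.68, -0.23] dr -0.18
[0.0, 2.5, -0.45] dr -0.27
[0.0, 3.29, -0.75] dr -0.36
[0.0, 4.06, -1.12] dr -0.44999999999999996
[0.01, 4.79, -1.55] dr -0.54
[0.01, 5.47, -2.05] dr -0.63
[0.01, 6.11, -2.61] dr -0.72
[0.01, 6.7, -3.23] dr -0.8099999999999999
[0.01, 7.22, -3.89] dr -0.8999999999999999
```

```bash
python3 -m creep '{"delta_pos":[[0,0.85,-0.08],[0,1.68,-0.23],[0,2.5,-0.45],[0,3.29,-0.75],[0,4.06,-1.12],[0,4.79,-1.55],[0,5.47,-2.05],[0,6.11,-2.61]],"dr":[[-0.09,0,0],[-0.18,0,0],[-0.27,0,0],[-0.36,0,0],[-0.45,0,0],[-0.54,0,0],[-0.63,0,0],[-0.72,0,0]]}'
python3 arc.py S .02
```

```text
clock: 31.9
position: [0.5598, -0.102, 0.0506]
ee_rot: [-0.356, -0.61, -0.356, 0.612]
contact_force: [-3.8, -1.2, 8.2]
width: 0.021
q 1.0271 r 0.096 Ftan -2.8 Frad 2.89 w 0.020960821616037476 t 31.9
[-0.0, 0.19, -0.01] dr -0.02
[-0.0, 0.38, -0.02] dr -0.04
[-0.0, 0.58, -0.03] dr -0.06
[-0.0, 0.77, -0.05] dr -0.08
[-0.0, 0.96, -0.07] dr -0.1
[-0.0, 1.15, -0.1] dr -0.12
[-0.0, 1.34, -0.13] dr -0.14
[-0.0, 1.53, -0.16] dr -0.16
[-0.0, 1.71, -0.2] dr -0.18
[-0.0, 1.9, -0.24] dr -0.2
```

```bash

python3 -m creep '{"delta_pos":[[0,0.19,0],[0,0.38,-0.01]],"dr":[[-0.02,0,0],[-0.04,0,0]]}'>/dev/null; python3 arc.py S .02|head -1
python3 -m creep '{"delta_pos":[[0,0.19,0],[0,0.38,-0.01]],"dr":[[-0.02,0,0],[-0.04,0,0]]}'>/dev/null; python3 arc.py S .02|head -1
python3 -m creep '{"delta_pos":[[0,0.19,0],[0,0.38,-0.01]],"dr":[[-0.02,0,0],[-0.04,0,0]]}'>/dev/null; python3 arc.py S .02|head -1
python3 -m creep '{"delta_pos":[[0,0.19,0],[0,0.38,-0.01]],"dr":[[-0.02,0,0],[-0.04,0,0]]}'>/dev/null; python3 arc.py S .02|head -1
python3 -m creep '{"delta_pos":[[0,0.19,0],[0,0.38,-0.01]],"dr":[[-0.02,0,0],[-0.04,0,0]]}'>/dev/null; python3 arc.py S .02|head -1
python3 -m creep '{"delta_pos":[[0,0.19,0],[0,0.38,-0.01]],"dr":[[-0.02,0,0],[-0.04,0,0]]}'>/dev/null; python3 arc.py S .02|head -1
```

```text
q 1.0673 r 0.0961 Ftan -3.47 Frad 2.83 w 0.020846441663812106 t 32.1
q 1.1059 r 0.0962 Ftan -3.12 Frad 2.84 w 0.021206009565997618 t 32.3
q 1.1451 r 0.0962 Ftan -2.8 Frad 2.4 w 0.02118652604085755 t 32.5
q 1.1842 r 0.0962 Ftan -2.95 Frad 1.92 w 0.020860102751498653 t 32.7
q 1.2233 r 0.0963 Ftan -4.27 Frad 2.77 w 0.021287619315308696 t 32.9
q 1.2622 r 0.0964 Ftan -3.59 Frad 2.04 w 0.02136735726628799 t 33.1
```

```bash

python3 -m creep '{"delta_pos":[[0,0.19,0],[0,0.38,-0.01]],"dr":[[-0.02,0,0],[-0.04,0,0]]}'>/dev/null; python3 arc.py S .02|head -1
python3 -m creep '{"delta_pos":[[0,0.19,0],[0,0.38,-0.01]],"dr":[[-0.02,0,0],[-0.04,0,0]]}'>/dev/null; python3 arc.py S .02|head -1
python3 - <<'E'
from h import *
im=grab('wrist');b=load('baseS')
Wa=cloud(im,'wrist');Wb=cloud(b,'wrist')
for W in (Wb,Wa):
    rr=np.hypot(W[...,0]-.665,W[...,1]+.018)
    a=W[(abs(W[...,2]-.056)<.004)&(rr<.03)];print(len(a),a.min(0),a.max(0))
cv2.imwrite('pics/now.png',im['pixels'])
E
```

```text
q 1.3015 r 0.0964 Ftan -5.4 Frad 1.87 w 0.020965192441362912 t 33.3
q 1.3398 r 0.0964 Ftan -4.15 Frad 2.24 w 0.021047135676336585 t 33.5
508 [ 0.64782841 -0.03425184  0.05203475] [ 0.6775488  -0.00087985  0.05786624]
2498 [ 0.64905214 -0.03437141  0.0520036 ] [ 0.6833998  -0.00078451  0.05859956]
```

```bash

python3 -m creep '{"delta_pos":[[0,0.19,0]],"dr":[[-0.02,0,0]]}'>/dev/null; python3 arc.py S .02|head -1
python3 -m creep '{"delta_pos":[[0,0.19,0]],"dr":[[-0.02,0,0]]}'>/dev/null; python3 arc.py S .02|head -1
python3 -m creep '{"delta_pos":[[0,0.0,0]],"dr":[[0,0,0]]}'>/dev/null; python3 arc.py S .02|head -1
python3 -m creep '{"delta_pos":[[0,0.0,0]],"dr":[[0,0,0]]}'>/dev/null; python3 arc.py S .02|head -1
python3 -m creep '{"delta_pos":[[0,0.19,0]],"dr":[[-0.02,0,0]]}'>/dev/null; python3 arc.py S .02|head -1
python3 -m creep '{"delta_pos":[[0,0.19,0]],"dr":[[-0.02,0,0]]}'>/dev/null; python3 arc.py S .02|head -1
```

```text
q 1.3579 r 0.0965 Ftan -3.99 Frad 1.13 w 0.02135016929827693 t 33.65
q 1.3775 r 0.0965 Ftan -4.1 Frad 0.46 w 0.020804645020956993 t 33.75
q 1.3808 r 0.0965 Ftan -3.53 Frad 1.67 w 0.02111599730585849 t 33.85
q 1.3803 r 0.0965 Ftan -3.5 Frad 1.19 w 0.021215596844206493 t 33.95
q 1.3968 r 0.0965 Ftan -4.78 Frad 1.97 w 0.021151380360588123 t 34.05
q 1.4165 r 0.0965 Ftan -5.18 Frad 1.12 w 0.020886483442211206 t 34.15
```

```bash

python3 -m creep '{"delta_pos":[[0,0.19,0]],"dr":[[-0.02,0,0]]}'>/dev/null; python3 arc.py S .02|head -1
python3 -m creep '{"delta_pos":[[0,0.19,0]],"dr":[[-0.02,0,0]]}'>/dev/null; python3 arc.py S .02|head -1
python3 -m creep '{"delta_pos":[[0,0.19,0]],"dr":[[-0.02,0,0]]}'>/dev/null; python3 arc.py S .02|head -1
python3 - <<'E'
from h import *
im=grab('wrist');cv2.imwrite('pics/now.png',cv2.resize(im['pixels'][0:250,160:480],None,fx=2.4,fy=2.4))
W=cloud(im,'wrist')
rr=np.hypot(W[...,0]-.665,W[...,1]+.018)
a=W[(abs(W[...,2]-.056)<.004)&(rr<.03)];print(len(a),a.min(0),a.max(0))
E
```

```text
q 1.4362 r 0.0965 Ftan -4.94 Frad 0.39 w 0.02072964437469821 t 34.25
q 1.4541 r 0.0966 Ftan -4.8 Frad 1.34 w 0.021364512971512047 t 34.35
q 1.472 r 0.0966 Ftan -4.17 Frad 0.59 w 0.021578074703609992 t 34.45
2487 [ 0.64990284 -0.03369706  0.0520068 ] [ 6.85284538e-01 -2.93968086e-04  5.89635716e-02]
```

View pics/now.png

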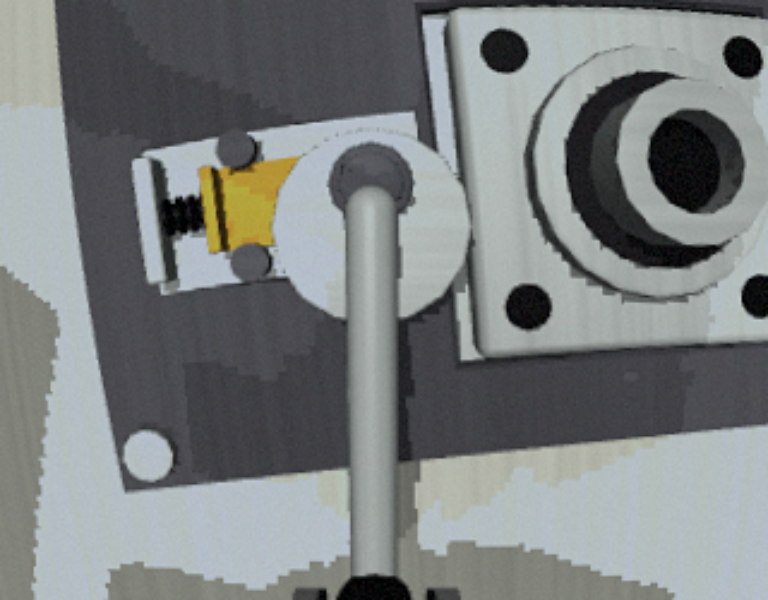

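The view shows the cam at (370,225) just meeting the flange edge, and the spring between the foot wall (165,215) and the brass (203,215). I'll measure that wall-to-brass gap in a rectified strip, then and now.

```bash
cat > gap.py <<'E'
from h import *
def rect(im,P,z=.024,res=.0002):
    # plate-aligned warp: cols = plate x from P-45..P+5mm ; rows = plate y +-15mm
    c,s=np.cos(.054),np.sin(.054)
    X,Y=np.meshgrid(np.arange(-.050,.010,res),np.arange(-.015,.015,res))
    Wp=np.stack([P[0]+c*X-s*Y,P[1]+s*X+c*Y,np.full_like(X,z)],-1)
    Rm=cv2.Rodrigues(np.array(im['rvec'],float))[0];C=Wp@Rm.T+np.array(im['tvec']).reshape(3)
    K=im['intrinsics'];rho=np.hypot(C[...,0],C[...,1]);th=np.arctan2(rho,C[...,2])
    u=K[0][0]*th*C[...,0]/rho+K[0][2];v=K[1][1]*th*C[...,1]/rho+K[1][2]
    return cv2.remap(im['pixels'],u.astype(np.float32),v.astype(np.float32),cv2.INTER_LINEAR)
def gap(im,P,rows,verbose=0):
    r=rect(im,P).astype(float);b,g,rd=r[...,0],r[...,1],r[...,2]
    brass=((rd-b)/(rd+b+20))[rows].mean(0);lum=r.mean(2)[rows].mean(0)
    return r,brass,lum
E
python3 - <<'E'
from gap import *
P=np.array([.605,-.0173])
out=[]
for n in('baseS','wrist'):
    im=load(n);r=rect(im,P);out.append(r)
cv2.imwrite('pics/g.png',cv2.resize(np.vstack(out),None,fx=2.6,fy=1.9))
E
```

```text
(no output)
```

View pics/g.png

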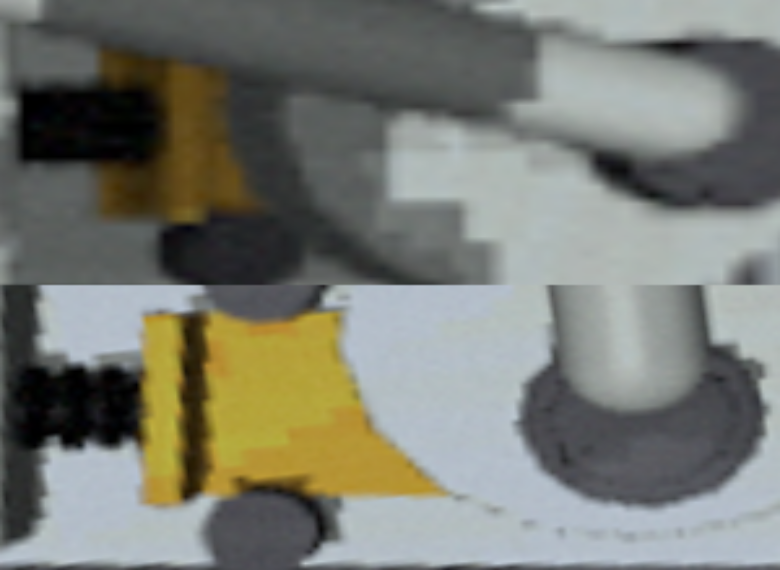

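```bash
cat >> gap.py <<'E'
def edges(im,P):
    r=rect(im,P).astype(float);b,rd=r[...,0],r[...,2]
    br=(rd-b)/(rd+b+20)
    L=[];Wl=[]
    lum=r.mean(2)
    for i in range(15,135):
        m=np.where(br[i]>.25)[0]
        m=m[m<120]
        if len(m)>15:
            j=m[0]
            if j>0:
                L.append(((j-1)+(.25-br[i,j-1])/(br[i,j]-br[i,j-1]+1e-9))*.2)
    a=rd[:,:]; 
    # wall edge: dark->bright crossing before col 45 in rows free of spring
    for i in list(range(8,25))+list(range(75,110)):
        row=lum[i,:50];g=np.diff(row);j=np.argmax(g)
        if g[j]>8: Wl.append((j+.5)*.2)
    return np.median(L) if L else None,len(L),np.median(Wl) if Wl else None,len(Wl)
if __name__=='__main__':
    import sys
    c=sys.argv[1];P=np.array([.605,-.0173]) if c=='S' else np.array([.5896,.1163])
    im=grab('wrist');e=edges(im,P);print('brass',e[0].round(2),e[1],'wall',e[2],e[3],'gap',(e[0]-e[2]).round(2))
E
python3 gap.py S
python3 - <<'E'
from gap import *
# reconstruct free-yoke view w2
now=load('wrist');s,p,M=state()
Rn=cv2.Rodrigues(np.array(now['rvec'],float))[0];tn=np.array(now['tvec']).reshape(3)
Rct=Rn@M; tct=Rn@p+tn
p2=np.array([.57931899,-.10652309,.14607324]);ql=np.array([-.433,-.556,-.437,.559]);q=ql/np.linalg.norm(ql)
M2=R.from_quat([q[1],q[2],q[3],q[0]]).as_matrix();print(M2.round(3))
R2=Rct@M2.T;t2=tct-R2@p2
im=dict(pixels=cv2.imread('pics/w2.png'),intrinsics=now['intrinsics'],rvec=cv2.Rodrigues(R2)[0],tvec=t2)
pickle.dump(im,open('w2.pkl','wb'));print(edges(im,np.array([.605,-.0173])))
print('cam',-Rn.T@tn,-R2.T@t2)
E
```

```text
brass 11.01 97 wall 3.1 51 gap 7.91
[[-0.007  0.97  -0.243]
 [ 0.002 -0.243 -0.97 ]
 [-1.    -0.007 -0.   ]]
(np.float64(11.638034218999042), 96, np.float64(2.2), 52)
cam [ 0.60555318 -0.03303619  0.19323547] [ 0.59945151 -0.02824068  0.28894155]
```

```bash
python3 - <<'E'
from gap import *
P=np.array([.605,-.0173]);c,s=np.cos(.054),np.sin(.054)
im=load('wrist');W=cloud(im,'wrist');d=W[...,:2]-P;X=c*d[...,0]+s*d[...,1];Y=-s*d[...,0]+c*d[...,1]
px=im['pixels'].astype(float);br=(px[...,2]-px[...,0])/(px[...,2]+px[...,0]+20)
near=(abs(Y)<.012)&(X>-.05)&(X<-.02)
for lo in np.arange(-.050,-.028,.001):
    m=near&(X>lo)&(X<lo+.001)&(abs(Y)>.004)
    if m.sum(): print((lo*1000).round(1),m.sum(),'z',np.median(W[m][:,2]).round(4),'br',br[m].mean().round(2),'lum',px[m].mean().round(0))
E
```

```text
-50.0 162 z 0.0222 br -0.01 lum 73.0
-49.0 52 z 0.0164 br -0.02 lum 137.0
-48.0 54 z 0.0167 br -0.04 lum 135.0
-47.0 40 z 0.0164 br -0.05 lum 186.0
-46.0 49 z 0.0164 br -0.05 lum 166.0
-45.0 56 z 0.0166 br -0.05 lum 133.0
-44.0 37 z 0.0163 br -0.05 lum 182.0
-43.0 41 z 0.0163 br -0.05 lum 170.0
-42.0 56 z 0.0168 br -0.05 lum 128.0
-41.0 15 z 0.0166 br -0.02 lum 173.0
-40.0 14 z 0.0166 br 0.02 lum 129.0
-39.0 36 z 0.0256 br 0.26 lum 144.0
-38.0 40 z 0.0262 br 0.41 lum 141.0
-37.0 55 z 0.0261 br 0.36 lum 141.0
-36.0 106 z 0.0215 br 0.45 lum 70.0
-35.0 49 z 0.0177 br 0.42 lum 126.0
-34.0 40 z 0.018 br 0.32 lum 114.0
-33.0 52 z 0.0182 br 0.33 lum 111.0
-32.0 44 z 0.0181 br 0.31 lum 107.0
-31.0 50 z 0.0181 br 0.28 lum 108.0
-30.0 53 z 0.0184 br 0.29 lum 103.0
-29.0 54 z 0.0182 br 0.29 lum 103.0
```

Corrected for parallax, the gap is 10.5 mm now and was 10.9 mm with the yoke free, so the cam has just touched at q≈1.43. I'll advance about 0.15 rad and watch the gap.

```bash
sed -i 's/^def rect(im,P,z=.024/def rect(im,P,z=.0262/; s/e=edges(im,P);print.*/report(im,P)/' gap.py
python3 - <<'E'
t=open('gap.py').read()
t=t.replace("    lum=r.mean(2)\n    for i in range(15","    lum=rect(im,P,.0165).astype(float).mean(2)\n    for i in range(15")
t=t.replace("if __name__","def report(im,P):\n    e=edges(im,P);print('brass',np.round(e[0],2),e[1],'wall',e[2],e[3],'gap',np.round(e[0]-e[2],2))\nif __name__")
open('gap.py','w').write(t)
from gap import *
report(load('w2'),np.array([.605,-.0173]));report(load('wrist'),np.array([.605,-.0173]))
E
python3 -m creep '{"delta_pos":[[0,0.19,0],[0,0.38,-0.01],[0,0.58,-0.02]],"dr":[[-0.02,0,0],[-0.04,0,0],[-0.06,0,0]]}'>/dev/null; python3 arc.py S .02|head -1;python3 gap.py S
python3 -m creep '{"delta_pos":[[0,0.19,0],[0,0.38,-0.01]],"dr":[[-0.02,0,0],[-0.04,0,0]]}'>/dev/null; python3 arc.py S .02|head -1;python3 gap.py S
```

```text
brass 11.91 96 wall 0.9 52 gap 11.01
brass 11.51 95 wall 1.3 52 gap 10.21
q 1.5251 r 0.0967 Ftan -7.48 Frad 1.05 w 0.020835254626250976 t 34.85
brass 11.07 95 wall 1.1 52 gap 9.97
q 1.5583 r 0.0967 Ftan -8.2 Frad 1.36 w 0.0204157581324069 t 35.1
brass 10.65 95 wall 0.9 52 gap 9.75
```

```bash

python3 -m creep '{"delta_pos":[[0,0,0],[0,0,0]],"dr":[[0,0,0],[0,0,0]]}'>/dev/null; python3 arc.py S .02|head -1;python3 gap.py S
python3 -m creep '{"delta_pos":[[0,0,0],[0,0,0],[0,0,0],[0,0,0]],"dr":[[0,0,0],[0,0,0],[0,0,0],[0,0,0]]}' 0.25; python3 gap.py S
python3 -m creep '{"delta_pos":[[-3,0,0],[-6,0,0],[-9.6,0,0],[-9.6,0,0],[-9.6,0,0]],"dr":[[0,0,0],[0,0,0],[0,0,0],[0,0,0],[0,0,0]]}'; python3 gap.py S
python3 look.py .594 -.112 .06 .082 .03
```

```text
q 1.5595 r 0.0967 Ftan -6.71 Frad 0.01 w 0.02115115108790139 t 35.35
brass 10.64 95 wall 1.1 52 gap 9.54
clock: 35.8
position: [0.6124, -0.1136, 0.0496]
ee_rot: [0.51, 0.49, 0.51, -0.49]
contact_force: [0.3, 0.1, 0.3]
width: 0.0532
brass 10.53 96 wall 1.3 52 gap 9.23
clock: 36.35
position: [0.6128, -0.1136, 0.1468]
ee_rot: [0.511, 0.49, 0.51, -0.489]
contact_force: [-0.4, -0.1, -0.1]
width: 0.0535
brass 10.69 96 wall 1.3 52 gap 9.39
tcp [ 0.6114 -0.1132  0.1447] yaw 2.35 w 0.0535 F [ 0.1  0.5 -0.2] t 36.45
700 mid [ 0.6083 -0.1132  0.0697] ext [0.0209 0.0209 0.0192] rect ((608.7110595703125, -113.3717269897461), (20.952423095703125, 20.581621170043945), 20.868072509765625)
```

The square yoke is pressed back about 1.2–1.6 mm after release, which is snug. Now the round clamp.

```bash
python3 -c "
from h import *
go([.497,.137,.147],np.deg2rad(76))"
```

```text
dpos cm [ -0.19 -10.4  -25.47]
dr [-1.285e+00 -2.000e-03  1.000e-03]
```

```bash
python3 -m creep '{"delta_pos":[[-0.2,-1,-2.6],[-0.2,-2,-5.2],[-0.2,-3,-7.8],[-0.2,-4,-10.4],[-0.2,-5,-13],[-0.2,-6.2,-15.5],[-0.2,-7.3,-18],[-0.2,-8.4,-20.5],[-0.2,-9.4,-23],[-0.2,-10.4,-25.5]],"dr":[[-0.13,0,0],[-0.26,0,0],[-0.39,0,0],[-0.52,0,0],[-0.65,0,0],[-0.78,0,0],[-0.91,0,0],[-1.04,0,0],[-1.17,0,0],[-1.285,0,0]]}'
python3 -m creep '{"delta_pos":[[0,0,0],[0,0,0]],"dr":[[0,0,0],[0,0,0]]}'
python3 look.py .497 .137 .06 .082 .03 .048 76
```

```text
clock: 37.45
position: [0.4962, 0.1378, 0.1463]
ee_rot: [0.701, 0.084, 0.703, -0.085]
contact_force: [0.8, 0.5, 0.3]
width: 0.0534
clock: 37.65
position: [0.4972, 0.1371, 0.1468]
ee_rot: [0.701, 0.086, 0.702, -0.087]
contact_force: [0.7, -0.6, -0.0]
width: 0.0534
tcp [0.4977 0.1366 0.147 ] yaw 75.94 w 0.0531 F [0.5 0.5 0.1] t 37.7
684 mid [0.4974 0.1372 0.0698] ext [0.0212 0.021  0.0189] rect ((497.0360107421875, 137.32940673828125), (21.144851684570312, 20.10890769958496), 32.95669174194336)
dpos cm [ 9.9   0.07 -0.03]
dr [-0.001 -0.001  0.001]
```

```bash
python3 -m creep '{"delta_pos":[[3,0.1,0],[6,0.1,0],[9,0.1,0],[9.8,0.1,0],[9.8,0.1,0]],"dr":[[0,0,0],[0,0,0],[0,0,0],[0,0,0],[0,0,0]]}'
python3 -m creep '{"delta_pos":[[0,0,0],[0,0,0],[0,0,0],[0,0,0],[0,0,0],[0,0,0]],"dr":[[0,0,0],[0,0,0],[0,0,0],[0,0,0],[0,0,0],[0,0,0]]}' -1 25
python3 arc.py R .09
```

```text
clock: 38.2
position: [0.4976, 0.137, 0.0486]
ee_rot: [0.701, 0.087, 0.703, -0.087]
contact_force: [0.0, -0.4, 1.0]
width: 0.0536
clock: 38.8
position: [0.4989, 0.1377, 0.0507]
ee_rot: [0.703, 0.086, 0.701, -0.086]
contact_force: [0.1, -3.5, 6.4]
width: 0.0207
q 0.2859 r 0.0932 Ftan -3.39 Frad -0.91 w 0.02066595178238927 t 38.8
[0.0, 0.84, 0.03] dr 0.09
[0.0, 1.67, 0.13] dr 0.18
[0.0, 2.49, 0.31] dr 0.27
[0.0, 3.29, 0.56] dr 0.36
[0.0, 4.07, 0.88] dr 0.44999999999999996
[0.0, 4.81, 1.27] dr 0.54
[0.0, 5.51, 1.72] dr 0.63
[0.01, 6.17, 2.24] dr 0.72
[0.01, 6.79, 2.81] dr 0.8099999999999999
[0.01, 7.35, 3.44] dr 0.8999999999999999
```

```bash
python3 -m creep '{"delta_pos":[[0,0.84,0.03],[0,1.67,0.13],[0,2.49,0.31],[0,3.29,0.56],[0,4.07,0.88],[0,4.81,1.27],[0,5.51,1.72],[0,6.17,2.24],[0,6.79,2.81]],"dr":[[0.09,0,0],[0.18,0,0],[0.27,0,0],[0.36,0,0],[0.45,0,0],[0.54,0,0],[0.63,0,0],[0.72,0,0],[0.81,0,0]]}'
python3 arc.py R .02|head -3
python3 - <<'E'
from gap import *
P=np.array([.5896,.1163]);im=grab('wrist');r=rect(im,P)
cv2.imwrite('pics/g2.png',np.hstack([cv2.resize(im['pixels'][150:350,220:420],(570,570)),cv2.resize(r,None,fx=.75,fy=3.8)]))
try: report(im,P)
except Exception as e: print(e)
W=cloud(im,'wrist');c,s=np.cos(.054),np.sin(.054);d=W[...,:2]-P;X=c*d[...,0]+s*d[...,1];Y=-s*d[...,0]+c*d[...,1]
px=im['pixels'].astype(float);br=(px[...,2]-px[...,0])/(px[...,2]+px[...,0]+20)
for lo in np.arange(-.056,-.028,.001):
    m=(X>lo)&(X<lo+.001)&(abs(Y)>.003)&(abs(Y)<.011)
    if m.sum(): print((lo*1000).round(1),m.sum(),'z',np.median(W[m][:,2]).round(4),'br',br[m].mean().round(2),'lum',px[m].mean().round(0))
E
```

```text
clock: 39.7
position: [0.5434, 0.1966, 0.0506]
ee_rot: [0.612, 0.356, 0.61, -0.356]
contact_force: [2.4, -5.1, 4.1]
width: 0.0212
q 1.1024 r 0.0926 Ftan -0.46 Frad -5.64 w 0.021229471347789342 t 39.7
[0.0, 0.19, 0.0] dr 0.02
[0.0, 0.37, 0.0] dr 0.04
unsupported operand type(s) for -: 'float' and 'NoneType'
-29.0 3 z 0.0222 br -0.03 lum 26.0
```

View pics/g2.png

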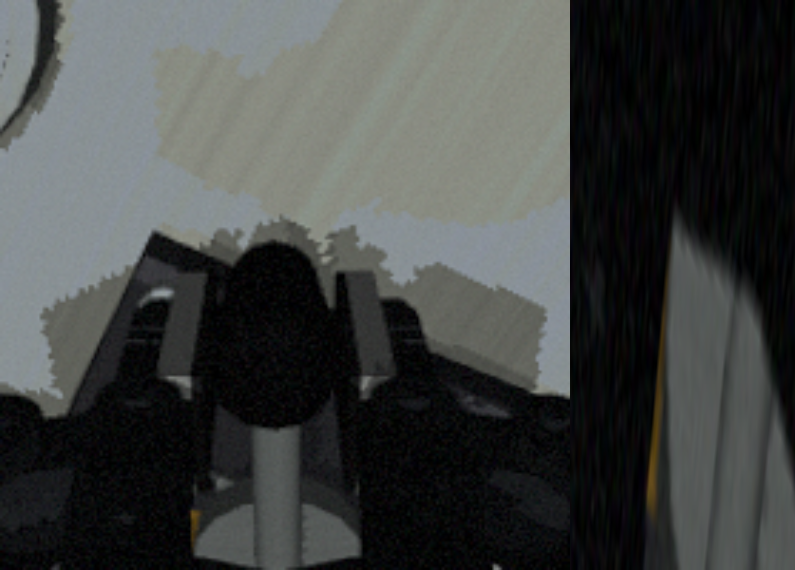

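The wrist view is blocked here by the gripper holding the knob at (275,330). I'll step by force, then release and compare numerically with the baseR picture from the same vantage. All 16 views are used, so the rest is numeric.

```bash

S='{"delta_pos":[[0,0.19,0],[0,0.37,0.01]],"dr":[[0.02,0,0],[0.04,0,0]]}'
python3 -m creep '{"delta_pos":[[0,0.19,0],[0,0.37,0.01]],"dr":[[0.02,0,0],[0.04,0,0]]}'>/dev/null; python3 arc.py R .02|head -1
python3 -m creep '{"delta_pos":[[0,0.19,0],[0,0.37,0.01]],"dr":[[0.02,0,0],[0.04,0,0]]}'>/dev/null; python3 arc.py R .02|head -1
python3 -m creep '{"delta_pos":[[0,0.19,0],[0,0.37,0.01]],"dr":[[0.02,0,0],[0.04,0,0]]}'>/dev/null; python3 arc.py R .02|head -1
python3 -m creep '{"delta_pos":[[0,0.19,0],[0,0.37,0.01]],"dr":[[0.02,0,0],[0.04,0,0]]}'>/dev/null; python3 arc.py R .02|head -1
python3 -m creep '{"delta_pos":[[0,0.19,0],[0,0.37,0.01]],"dr":[[0.02,0,0],[0.04,0,0]]}'>/dev/null; python3 arc.py R .02|head -1
python3 -m creep '{"delta_pos":[[0,0.19,0],[0,0.37,0.01]],"dr":[[0.02,0,0],[0.04,0,0]]}'>/dev/null; python3 arc.py R .02|head -1
python3 -c "
from h import *
s,p,M=state();print(p,M.round(3),s['contact_force'])"
```

```text
q 1.138 r 0.0927 Ftan -1.04 Frad -5.02 w 0.021118037774963443 t 39.95
q 1.177 r 0.0927 Ftan 0.62 Frad -4.78 w 0.02127295488766313 t 40.15
q 1.2175 r 0.0927 Ftan 0.23 Frad -4.01 w 0.020950834214575068 t 40.35
q 1.2574 r 0.0927 Ftan 0.97 Frad -4.22 w 0.020865838291020563 t 40.55
q 1.2975 r 0.0927 Ftan 0.18 Frad -3.98 w 0.02122277620317587 t 40.75
q 1.3345 r 0.0928 Ftan -1.34 Frad -3.78 w 0.020985223464860564 t 40.95
[0.56302221 0.20525908 0.05060263] [[ 0.002  0.962  0.274]
 [-0.     0.274 -0.962]
 [-1.     0.002  0.001]] [-0.20288396 -4.00118571  4.6505619 ]
```

```bash
sed -i "s/^for i in range(1,11):/mz=s['moment'][2];print('Mz',mz.round(3),'torque opposing q',(-(sg*(d[0]*F[1]-d[1]*F[0])+sg*mz)).round(3))\nfor i in range(1,11):/" arc.py
python3 -m creep '{"delta_pos":[[0,0.19,0],[0,0.37,0.01]],"dr":[[0.02,0,0],[0.04,0,0]]}'>/dev/null; python3 arc.py R .02|head -2
python3 -m creep '{"delta_pos":[[0,0.19,0],[0,0.37,0.01]],"dr":[[0.02,0,0],[0.04,0,0]]}'>/dev/null; python3 arc.py R .02|head -2
python3 -m creep '{"delta_pos":[[0,0.19,0]],"dr":[[0.02,0,0]]}'>/dev/null; python3 arc.py R .02|head -2
python3 -m creep '{"delta_pos":[[0,0.19,0]],"dr":[[0.02,0,0]]}'>/dev/null; python3 arc.py R .02|head -2
```

```text
q 1.3694 r 0.0929 Ftan -0.73 Frad -2.44 w 0.02131825814519548 t 41.15
Mz 0.276 torque opposing q 0.343
q 1.4094 r 0.0929 Ftan -0.48 Frad -2.03 w 0.021094055164418413 t 41.35
Mz 0.33 torque opposing q 0.375
q 1.4298 r 0.0929 Ftan 0.03 Frad -2.97 w 0.021174706462966066 t 41.45
Mz 0.294 torque opposing q 0.291
q 1.4503 r 0.0929 Ftan 0.03 Frad -2.5 w 0.021009434523681043 t 41.55
Mz 0.311 torque opposing q 0.308
```

Counting the grip's yaw moment, the opposing torque is about 0.3 N m. That is pure drag, so there is no contact yet. I'll continue.

```bash

python3 -m creep '{"delta_pos":[[0,0.19,0],[0,0.37,0.01]],"dr":[[0.02,0,0],[0.04,0,0]]}'>/dev/null; python3 arc.py R .02|head -2
python3 -m creep '{"delta_pos":[[0,0.19,0],[0,0.37,0.01]],"dr":[[0.02,0,0],[0.04,0,0]]}'>/dev/null; python3 arc.py R .02|head -2
python3 -m creep '{"delta_pos":[[0,0.19,0]],"dr":[[0.02,0,0]]}'>/dev/null; python3 arc.py R .02|head -2
python3 -m creep '{"delta_pos":[[0,0.19,0]],"dr":[[0.02,0,0]]}'>/dev/null; python3 arc.py R .02|head -2
python3 -m creep '{"delta_pos":[[0,0.19,0]],"dr":[[0.02,0,0]]}'>/dev/null; python3 arc.py R .02|head -2
python3 -m creep '{"delta_pos":[[0,0.19,0]],"dr":[[0.02,0,0]]}'>/dev/null; python3 arc.py R .02|head -2
```

```text
q 1.4904 r 0.093 Ftan -0.41 Frad -2.54 w 0.020870525833595537 t 41.75
Mz 0.333 torque opposing q 0.371
q 1.5308 r 0.093 Ftan -0.06 Frad -2.07 w 0.021225721394645892 t 41.95
Mz 0.327 torque opposing q 0.333
q 1.5496 r 0.0931 Ftan -0.06 Frad -1.54 w 0.021003082791621205 t 42.05
Mz 0.308 torque opposing q 0.313
q 1.5683 r 0.0931 Ftan -1.55 Frad -0.98 w 0.0208677092463207 t 42.15
Mz 0.337 torque opposing q 0.482
q 1.5891 r 0.0931 Ftan 0.03 Frad -1.28 w 0.020914324094955864 t 42.25
Mz 0.367 torque opposing q 0.365
q 1.6089 r 0.0931 Ftan 0.82 Frad -1.23 w 0.02102074920338044 t 42.35
Mz 0.367 torque opposing q 0.291
```

```bash
f(){ python3 arc.py R .02|head -2|tr '\n' ' '|awk '{print $2,$6,$NF}'; }
python3 -m creep '{"delta_pos":[[0,0.19,0]],"dr":[[0.02,0,0]]}'>/dev/null; f
python3 -m creep '{"delta_pos":[[0,0.19,0]],"dr":[[0.02,0,0]]}'>/dev/null; f
python3 -m creep '{"delta_pos":[[0,0.19,0]],"dr":[[0.02,0,0]]}'>/dev/null; f
python3 -m creep '{"delta_pos":[[0,0.19,0]],"dr":[[0.02,0,0]]}'>/dev/null; f
python3 -c "
from h import *
W=cloud(grab('wrist'),'wrist')
print(np.isfinite(W[...,2]).mean())"
```

```text
1.6298 0.53 0.336
1.6501 0.04 0.398
1.6696 0.65 0.283
1.6894 -0.87 0.466
0.99611328125
```

```bash
f(){ python3 arc.py R .02|head -2|tr '\n' ' '|awk '{print $2,$6,$NF}'; }
python3 -m creep '{"delta_pos":[[0,0.19,0]],"dr":[[0.02,0,0]]}'>/dev/null; f
python3 -m creep '{"delta_pos":[[0,0.19,0]],"dr":[[0.02,0,0]]}'>/dev/null; f
python3 -m creep '{"delta_pos":[[0,0.19,0]],"dr":[[0.02,0,0]]}'>/dev/null; f
python3 -m creep '{"delta_pos":[[0,0,0]],"dr":[[0,0,0]]}'>/dev/null; f
```

```text
1.7073 -1.89 0.538
1.7269 -0.83 0.413
1.747 -0.72 0.418
1.7492 -0.76 0.355
```

```bash
python3 -m creep '{"delta_pos":[[0,0,0],[0,0,0],[0,0,0],[0,0,0],[-3,0,0],[-7,0,0],[-9,0,0],[-9,0,0]],"dr":[[0,0,0],[0,0,0],[0,0,0],[0,0,0],[0,0,0],[0,0,0],[0,0,0],[0,0,0]]}' 0.25
python3 look.py .603 .21 .06 .082 .03
python3 -c "
from h import *
go([.5313,.1138,.1168],np.deg2rad(92.58))"
```

```text
clock: 44.0
position: [0.6038, 0.2089, 0.1436]
ee_rot: [0.464, 0.537, 0.462, -0.532]
contact_force: [0.4, -0.0, -0.3]
width: 0.0533
tcp [0.6023 0.2085 0.1413] yaw -8.24 w 0.0534 F [-0.7 -0.2 -0.8] t 44.05
704 mid [0.6012 0.2103 0.0696] ext [0.0207 0.0207 0.019 ] rect ((601.068359375, 210.4603729248047), (20.44540786743164, 20.83107566833496), 83.7769775390625)
dpos cm [ 2.42 -5.68 10.39]
dr [-1.76   0.002 -0.003]
```

```bash
python3 -m creep '{"delta_pos":[[0,-0.6,1],[0,-1.2,2],[0,-1.8,3],[0,-2.4,4],[0,-3,5],[0,-3.6,6],[0,-4.2,7],[0,-4.8,8.5],[0,-5.7,10.4],[0,-5.7,10.4]],"dr":[[-0.14,0,0],[-0.28,0,0],[-0.42,0,0],[-0.56,0,0],[-0.7,0,0],[-0.84,0,0],[-0.98,0,0],[-1.12,0,0],[-1.26,0,0],[-1.4,0,0]]}'
python3 -m creep '{"delta_pos":[[0.8,0,0],[1.6,0,0],[2.4,0,0],[2.4,0,0],[2.4,0,0]],"dr":[[-0.14,0,0],[-0.28,0,0],[-0.36,0,0],[-0.36,0,0],[-0.36,0,0]]}'
cat > cmp.py <<'E'
from gap import *
import sys
P=np.array([.5896,.1163])
b=load('baseR');n=grab('wrist');print(state()[1],b['tvec'],n['tvec'],b['rvec'],n['rvec'])
rb,rn=[rect(i,P,.0262) for i in(b,n)]
for nm,r in(('base',rb),('now',rn)):
    r=r.astype(float);br=(r[...,2]-r[...,0])/(r[...,2]+r[...,0]+20)
    m=br>.25; ys,xs=np.where(m&(np.arange(300)[None]<150)); print(nm,m.sum(),'rows',np.percentile(ys,[2,98]) if len(ys) else '')
    e=[];f=[]
    for i in range(20,130,6):
        j=np.where(m[i,:150])[0]
        e.append((i,round(j[0]*.2,1),round(j[-1]*.2,1)) if len(j)>8 else None)
    print([x for x in e if x])
# fixed references & collar
for nm,i in(('base',b),('now',n)):
    W=cloud(i,'wrist');rr=np.hypot(W[...,0]-.658,W[...,1]-.119)
    a=W[(abs(W[...,2]-.024)<.004)&(rr<.058)&(W[...,0]<.64)];
    from scipy.optimize import least_squares
    a2=W[(abs(W[...,2]-.0555)<.004)&(rr<.03)]
    print(nm,'collar min/max',a2.min(0).round(4) if len(a2) else 0,a2.max(0).round(4) if len(a2) else 0,'flange near edge x',np.percentile(a[:,0],1).round(4))
E
python3 cmp.py
```

```text
clock: 45.05
position: [0.5269, 0.1117, 0.1377]
ee_rot: [0.697, 0.109, 0.701, -0.11]
contact_force: [0.8, 0.1, 0.0]
width: 0.0534
clock: 45.55
position: [0.5293, 0.1133, 0.1147]
ee_rot: [0.706, -0.015, 0.708, 0.015]
contact_force: [1.2, 0.1, -0.2]
width: 0.0535
[0.52972573 0.11339719 0.11519296] [-0.09030111 -0.51315942  0.10475824] [-0.09116151 -0.51120283  0.10493646] [-2.0060027 -2.1012773 -0.3342883] [-2.00951177 -2.09955406 -0.33273027]
base 3163 rows [ 22. 102.]
[(20, np.float64(12.8), np.float64(15.6)), (26, np.float64(8.4), np.float64(19.6)), (32, np.float64(8.4), np.float64(19.6)), (38, np.float64(8.4), np.float64(19.0)), (44, np.float64(8.4), np.float64(18.8)), (50, np.float64(8.4), np.float64(18.2)), (56, np.float64(12.2), np.float64(18.0)), (62, np.float64(12.4), np.float64(17.4)), (68, np.float64(12.6), np.float64(17.0)), (74, np.float64(4.2), np.float64(17.0)), (80, np.float64(12.2), np.float64(17.2)), (86, np.float64(11.8), np.float64(17.2)), (92, np.float64(8.2), np.float64(17.2)), (98, np.float64(8.4), np.float64(15.4)), (104, np.float64(8.4), np.float64(10.4))]
now 
[... 212 characters left out ...]
.float64(29.8)), (50, np.float64(7.6), np.float64(29.8)), (56, np.float64(11.2), np.float64(29.6)), (62, np.float64(11.4), np.float64(28.8)), (68, np.float64(12.0), np.float64(28.6)), (74, np.float64(11.4), np.float64(28.2)), (80, np.float64(11.4), np.float64(27.4)), (86, np.float64(8.0), np.float64(26.8)), (92, np.float64(7.4), np.float64(26.8)), (98, np.float64(7.4), np.float64(26.8)), (104, np.float64(7.6), np.float64(26.8)), (110, np.float64(7.4), np.float64(26.6)), (116, np.float64(12.4), np.float64(25.8))]
base collar min/max [0.6414 0.1041 0.0515] [0.6556 0.1358 0.0577] flange near edge x 0.6115
now collar min/max [0.6419 0.1033 0.0515] [0.6536 0.134  0.0576] flange near edge x 0.6142
```

```bash
python3 - <<'E'
from gap import *
P=np.array([.5896,.1163])
for n in('baseR','wrist'):
    im=load(n)
    # bolt patch, plate frame warp reuse rect centred elsewhere
    r=rect(im,np.array([.5318+.02,.1695]),.015).astype(float).mean(2); m=(r>130).astype(np.uint8)
    k,l,st,ce=cv2.connectedComponentsWithStats(m); print(n,[(st[i,4],(ce[i]*.2).round(2)) for i in range(1,k) if st[i,4]>500])
    # wall/foot bottom edge and foot outer edges : luminance profile
    q=rect(im,P-np.array([.012,0]),.0165).astype(float).mean(2)[90:110].mean(0); print(q[::4].round(0).astype(int).tolist())
E
```

```text
baseR [(np.int32(13454), array([16.88, 20.99])), (np.int32(3300), array([29.31, 16.8 ]))]
[69, 68, 67, 69, 62, 56, 55, 55, 55, 54, 51, 53, 55, 55, 51, 59, 83, 94, 91, 87, 85, 85, 86, 90, 88, 89, 87, 86, 87, 83, 66, 47, 44, 43, 43, 45, 50, 57, 63, 64, 63, 62, 63, 67, 67, 70, 72, 74, 75, 76, 77, 78, 80, 82, 82, 83, 83, 83, 85, 88, 91, 95, 155, 171, 171, 169, 169, 170, 170, 170, 170, 170, 169, 168, 167]
wrist [(np.int32(15178), array([15.61, 18.71])), (np.int32(3220), array([29.32, 16.75]))]
[71, 71, 68, 69, 71, 73, 73, 72, 69, 58, 45, 43, 46, 45, 48, 57, 74, 88, 87, 85, 83, 83, 85, 88, 89, 88, 88, 89, 83, 65, 53, 50, 35, 33, 30, 35, 52, 62, 60, 58, 60, 60, 59, 59, 59, 59, 60, 59, 60, 70, 87, 101, 102, 98, 84, 66, 56, 58, 52, 51, 73, 112, 153, 172, 170, 169, 168, 169, 169, 168, 168, 168, 169, 168, 168]
```

The corner bolt reads the same in both pictures (29.31 vs 29.32), so registration is good. The round yoke is pressed back about 1.0 mm (10 N) and the flange moved 2.7 mm onto its stop. I'll check the square clamp the same way.

```bash
python3 -m creep '{"delta_pos":[[0,-4,0.4],[0,-8,0.8],[0,-12,1.1],[0,-13.5,1.2],[0,-13.5,1.2],[0,-13.5,1.2]],"dr":[[0,0,0],[0,0,0],[0,0,0],[0,0,0],[0,0,0],[0,0,0]]}'
python3 - <<'E'
from gap import *
P=np.array([.605,-.0173]);grab('wrist')
for n in('baseS','wrist'):
    im=load(n)
    r=rect(im,np.array([.5440+.02,-.081]),.015).astype(float).mean(2); m=(r>110).astype(np.uint8)
    k,l,st,ce=cv2.connectedComponentsWithStats(m); print(n,[(st[i,4],(ce[i]*.2).round(2)) for i in range(1,k) if st[i,4]>500])
    r=rect(im,P).astype(float);br=(r[...,2]-r[...,0])/(r[...,2]+r[...,0]+20);m=br>.25
    print([(i,round(np.where(m[i,:150])[0][0]*.2,1)) for i in range(20,130,6) if m[i,:150].sum()>8])
W=cloud(load('wrist'),'wrist')
for n,x,y in(('c',.395,-.198),('c',.435,-.087),('c',.431,.0735)):
    a=W[(W[...,2]>.008)&(W[...,2]<.03)&(np.hypot(W[...,0]-x,W[...,1]-y)<.06)];print(len(a),(a.min(0)+a.max(0))/2 if len(a) else 0,np.ptp(a,axis=0) if len(a) else 0)
go([.435,-.087,.15],np.deg2rad(90))
E
```

```text
clock: 46.2
position: [0.548, -0.0202, 0.1158]
ee_rot: [0.707, -0.015, 0.707, 0.016]
contact_force: [0.0, 1.0, 0.6]
width: 0.0536
baseS [(np.int32(19302), array([19.77,  9.7 ])), (np.int32(3126), array([30.62, 15.59]))]
[(32, np.float64(7.0)), (38, np.float64(7.0)), (44, np.float64(7.0)), (50, np.float64(10.8)), (56, np.float64(10.8)), (62, np.float64(11.2)), (68, np.float64(11.4)), (74, np.float64(11.0)), (80, np.float64(10.4)), (86, np.float64(6.8)), (92, np.float64(7.0)), (98, np.float64(6.8)), (104, np.float64(6.8)), (110, np.float64(7.0)), (116, np.float64(12.2))]
wrist [(np.int32(20041), array([19.43, 10.4 ])), (np.int32(3128), array([30.7, 15.5]))]
[(20, np.float64(6.0)), (26, np.float64(5.8)), (32, np.float64(5.8)), (38, np.float64(6.0)), (44, np.float64(6.0)), (50, np.float64(7.2)), (56, np.float64(8.4)), (62, np.float64(8.6)), (68, np.float64(8.2)), (74, np.float64(8.4)), (80, np.float64(8.0)), (86, np.float64(6.2)), (92, np.float64(6.0)), (98, np.float64(6.0)), (104, np.float64(6.0)), (110, np.float64(6.2)), (116, np.float64(12.0))]
1255 [ 0.41883188 -0.18975585  0.01524706] [0.04207986 0.04158094 0.01444689]
1479 [ 0.43583182 -0.08811411  0.01517247] [0.04383944 0.04161958 0.01420145]
1455 [0.43153831 0.07201467 0.01513949] [0.04345589 0.04216535 0.01426563]
dpos cm [ -3.42  -6.21 -11.58]
dr [ 0.045 -0.    -0.001]
```

Both yokes read about 1.0 mm, and one cone has been knocked to (.419,-.190). Next I'll measure the drawer from the top camera.

```bash
python3 - <<'E'
from h import *
im=grab('top');W=cloud(im,'top')
b=(W[...,1]<-.2)&(W[...,1]>-.48)&(W[...,0]>.4)&(W[...,0]<.95)
def r(n,z0,z1,extra=True):
    m=b&(W[...,2]>z0)&(W[...,2]<z1)&extra;a=W[m];print(n,len(a),np.percentile(a,[1,50,99],axis=0).round(3).tolist(),cv2.minAreaRect((a[:,:2]*1000).astype(np.float32)))
r('floor',.08,.097);r('cabtop',.145,.17);r('rims',.124,.142,W[...,0]<.65);r('handle',.11,.13,W[...,0]<.487)
for n,x,y in(('c',.419,-.19),('c',.436,-.088),('c',.4315,.072)):
    a=W[(W[...,2]>.008)&(W[...,2]<.03)&(np.hypot(W[...,0]-x,W[...,1]-y)<.05)];print(len(a),((a.min(0)+a.max(0))/2).round(4) if len(a) else 0)
E
```

```text
floor 2964 [[0.518, -0.434, 0.082], [0.603, -0.336, 0.088], [0.856, -0.222, 0.095]] ((723.93359375, -348.1529846191406), (256.7084655761719, 427.1083679199219), 86.19348907470703)
cabtop 7333 [[0.662, -0.466, 0.146], [0.803, -0.346, 0.15], [0.945, -0.225, 0.155]] ((736.455810546875, -346.7312316894531), (429.4425048828125, 260.3207702636719), 1.0116530656814575)
rims 607 [[0.474, -0.472, 0.124], [0.522, -0.333, 0.134], [0.647, -0.213, 0.141]] ((559.8629150390625, -342.79779052734375), (179.070068359375, 266.0329895019531), 0.11133524030447006)
handle 160 [[0.471, -0.386, 0.116], [0.477, -0.326, 0.123], [0.485, -0.261, 0.128]] ((479.2048645019531, -324.2348937988281), (128.1216278076172, 15.348821640014648), 88.89826202392578)
87 [ 0.4227 -0.1913  0.0175]
86 [ 0.4377 -0.0885  0.0169]
64 [0.4337 0.0831 0.0157]
```

```bash
python3 -m creep '{"delta_pos":[[-3,-1,-2],[-3.4,-2,-4],[-3.4,-3,-6],[-3.4,-4,-8],[-3.4,-5,-10],[-3.4,-6.2,-11.6],[-3.4,-6.2,-11.6],[-3.4,-6.2,-11.6],[-3.4,-6.2,-11.6],[-3.4,-6.2,-11.6]],"dr":[[0.14,0,0],[0.28,0,0],[0.42,0,0],[0.56,0,0],[0.7,0,0],[0.84,0,0],[0.98,0,0],[1.12,0,0],[1.26,0,0],[1.4,0,0]]}' 1
python3 -m creep '{"delta_pos":[[0,0,0],[0,0,0],[0,0,0]],"dr":[[0.14,0,0],[0.216,0,0],[0.216,0,0]]}'
python3 look.py .436 -.088 .012 .03 .03 .004 0
```

```text
clock: 47.3
position: [0.4351, -0.0867, 0.15]
ee_rot: [0.55, 0.444, 0.55, -0.444]
contact_force: [0.1, -0.1, -0.1]
width: 0.0857
clock: 47.6
position: [0.4351, -0.0868, 0.1499]
ee_rot: [0.5, 0.5, 0.501, -0.499]
contact_force: [-0.1, 0.2, 0.0]
width: 0.0855
tcp [ 0.4352 -0.0869  0.1499] yaw 0.18 w 0.0851 F [-0.1  0.2  0.3] t 47.65
1009 mid [ 0.4354 -0.0879  0.0174] ext [0.0414 0.0408 0.0107] rect ((435.3763427734375, -87.69197082519531), (41.40922164916992, 40.40631103515625), 4.328600883483887)
dpos cm [14.59  0.02  0.1 ]
dr [ 0.003 -0.    -0.   ]
```

```bash
python3 -m creep '{"delta_pos":[[5,0,0.1],[10,0,0.1],[13,0,0.1],[14.3,0,0.1],[14.6,0,0.1],[14.6,0,0.1]],"dr":[[0,0,0],[0,0,0],[0,0,0],[0,0,0],[0,0,0],[0,0,0]]}'
python3 -m creep '{"delta_pos":[[0,0,0],[0,0,0],[0,0,0],[0,0,0],[0,0,0],[0,0,0]],"dr":[[0,0,0],[0,0,0],[0,0,0],[0,0,0],[0,0,0],[0,0,0]]}' -1 60
python3 -m creep '{"delta_pos":[[-4,0,0],[-8,0,0],[-13,0,0],[-18,0,0],[-18,0,0]],"dr":[[0,0,0],[0,0,0],[0,0,0],[0,0,0],[0,0,0]]}'
python3 -c "
from h import *
s,p,M=state();print(s['width']);go([.590,-.276,.19],-.05)"
```

```text
clock: 48.25
position: [0.4353, -0.0887, 0.0038]
ee_rot: [0.5, 0.5, 0.501, -0.5]
contact_force: [0.1, -0.6, -0.0]
width: 0.0856
clock: 48.85
position: [0.4358, -0.0893, 0.0052]
ee_rot: [0.501, 0.5, 0.499, -0.5]
contact_force: [-1.8, 0.5, 7.5]
width: 0.0396
clock: 49.35
position: [0.4396, -0.0907, 0.1908]
ee_rot: [0.505, 0.502, 0.495, -0.498]
contact_force: [1.3, 0.3, -0.7]
width: 0.0397
0.03968058568934073
dpos cm [ 0.4  15.03 18.53]
dr [ 0.05   0.005 -0.015]
```

```bash
python3 -m creep '{"delta_pos":[[0,3,3.7],[0,6,7.4],[0,9,11],[0,12,14.8],[0,15,18.5],[0,15,18.5],[0,15,18.5]],"dr":[[0.05,0,0],[0.05,0,0],[0.05,0,0],[0.05,0,0],[0.05,0,0],[0.05,0,0],[0.05,0,0]]}'
python3 - <<'E'
from h import *
W=cloud(grab('wrist'),'wrist');s,p,M=state();print(p,s['width'])
b=(W[...,1]<-.2)&(W[...,1]>-.48)&(W[...,0]>.44)&(W[...,0]<.9)
for n,z0,z1 in(('floor',.08,.094),('rims',.125,.142),('cab',.146,.157)):
    a=W[b&(W[...,2]>z0)&(W[...,2]<z1)];print(n,len(a),np.percentile(a,[1,50,99],axis=0).round(3).tolist() if len(a) else 0)
go([.590,-.276,.097],-.05)
E
```

```text
clock: 50.05
position: [0.5846, -0.2745, 0.1817]
ee_rot: [-0.486, -0.512, -0.488, 0.513]
contact_force: [-0.1, 0.7, -2.5]
width: 0.0396
[ 0.58407338 -0.27351327  0.18218247] 0.039290423490693935
floor 21270 [[0.525, -0.427, 0.085], [0.605, -0.285, 0.088], [0.687, -0.221, 0.092]]
rims 5803 [[0.512, -0.32, 0.125], [0.527, -0.233, 0.135], [0.832, -0.211, 0.141]]
cab 36301 [[0.662, -0.452, 0.148], [0.752, -0.292, 0.15], [0.895, -0.22, 0.152]]
dpos cm [8.52 0.63 0.24]
dr [-0.001 -0.002  0.003]
```

```bash
python3 -m creep '{"delta_pos":[[4,0.4,0.2],[7,0.5,0.2],[8.3,0.5,0.2],[8.6,0.5,0.2],[8.6,0.5,0.2]],"dr":[[0,0,0],[0,0,0],[0,0,0],[0,0,0],[0,0,0]]}'
python3 -m creep '{"delta_pos":[[0,0,0],[0,0,0],[0,0,0]],"dr":[[0,0,0],[0,0,0],[0,0,0]]}' 0.3
python3 -m creep '{"delta_pos":[[-4,0,0],[-8,0,0],[-10,0,0],[-10,0,0]],"dr":[[0,0,0],[0,0,0],[0,0,0],[0,0,0]]}'
python3 look.py .588 -.276 .098 .12 .06
python3 -c "
from h import *
go([.419,-.190,.15],0)"
```

```text
clock: 50.6
position: [0.5901, -0.2759, 0.0986]
ee_rot: [0.488, 0.512, 0.487, -0.512]
contact_force: [-0.9, 0.9, -0.9]
width: 0.0394
clock: 50.9
position: [0.5908, -0.2768, 0.0994]
ee_rot: [0.488, 0.513, 0.486, -0.512]
contact_force: [0.1, 0.6, -0.2]
width: 0.0556
clock: 51.3
position: [0.5922, -0.2777, 0.2028]
ee_rot: [0.491, 0.513, 0.484, -0.511]
contact_force: [-0.0, 1.1, -0.1]
width: 0.0554
tcp [ 0.591  -0.2769  0.2002] yaw -2.87 w 0.0553 F [-0.9 -0.4  0.6] t 51.35
1710 mid [ 0.5915 -0.2607  0.109 ] ext [0.0719 0.0706 0.0219] rect ((589.4448852539062, -261.8116760253906), (68.75074768066406, 72.02297973632812), 86.47074127197266)
dpos cm [  4.93 -17.63  -7.83]
dr [-0.05   0.002 -0.004]
```

```bash
python3 -m creep '{"delta_pos":[[0,-4,-1.5],[0,-8,-3],[0,-12,-5],[2,-15,-6.5],[4,-17.6,-7.8],[4.9,-17.6,-7.8],[4.9,-17.6,-7.8]],"dr":[[-0.05,0,0],[-0.05,0,0],[-0.05,0,0],[-0.05,0,0],[-0.05,0,0],[-0.05,0,0],[-0.05,0,0]]}' 1
python3 look.py .42 -.19 .012 .03 .04 .004 0
python3 - <<'E'
from h import *
W=cloud(load('wrist'),'wrist')
a=W[(W[...,2]>.092)&(W[...,2]<.115)&(np.hypot(W[...,0]-.588,W[...,1]+.276)<.035)];print(len(a),np.percentile(a,[1,50,99],axis=0).round(3).tolist() if len(a) else 0)
E
```

```text
clock: 52.05
position: [0.4166, -0.1886, 0.1469]
ee_rot: [0.499, 0.5, 0.501, -0.5]
contact_force: [0.0, -0.7, -0.3]
width: 0.0852
tcp [ 0.4183 -0.1897  0.148 ] yaw -0.0 w 0.0853 F [ 0.6  0.2 -0.1] t 52.1
994 mid [ 0.4187 -0.1906  0.0171] ext [0.0422 0.0406 0.0101] rect ((418.8845520019531, -190.32464599609375), (40.76945114135742, 41.198631286621094), 23.952686309814453)
dpos cm [14.4   0.06  0.1 ]
dr [-0.    -0.001  0.001]
462 [[0.57, -0.28, 0.092], [0.593, -0.261, 0.105], [0.608, -0.255, 0.109]]
```

```bash
python3 -m creep '{"delta_pos":[[5,0,0.1],[10,0,0.1],[13,0,0.1],[14.3,0,0.1],[14.5,0,0.1],[14.5,0,0.1]],"dr":[[0,0,0],[0,0,0],[0,0,0],[0,0,0],[0,0,0],[0,0,0]]}'
python3 -m creep '{"delta_pos":[[0,0,0],[0,0,0],[0,0,0],[0,0,0],[0,0,0],[0,0,0]],"dr":[[0,0,0],[0,0,0],[0,0,0],[0,0,0],[0,0,0],[0,0,0]]}' -1 60
python3 -m creep '{"delta_pos":[[-4,0,0],[-8,0,0],[-13,0,0],[-18,0,0],[-18,0,0]],"dr":[[0,0,0],[0,0,0],[0,0,0],[0,0,0],[0,0,0]]}'
python3 -c "
from h import *
s,p,M=state();print(s['width']);go([.584,-.386,.19],-.05)"
```

```text
clock: 52.7
position: [0.4196, -0.1916, 0.0039]
ee_rot: [0.5, 0.5, 0.5, -0.5]
contact_force: [-0.1, -0.7, 0.3]
width: 0.0854
clock: 53.3
position: [0.4189, -0.1911, 0.0051]
ee_rot: [0.501, 0.5, 0.499, -0.5]
contact_force: [-0.5, 1.1, 6.4]
width: 0.0398
clock: 53.8
position: [0.4221, -0.1931, 0.191]
ee_rot: [0.505, 0.501, 0.495, -0.499]
contact_force: [0.3, -1.2, -1.2]
width: 0.0396
0.039627331295159586
dpos cm [ 0.47 16.18 19.29]
dr [ 0.05   0.008 -0.013]
```

```bash
python3 -m creep '{"delta_pos":[[0,3.2,3.9],[0,6.4,7.7],[0,9.6,11.6],[0,12.9,15.4],[0,16.2,19.3],[0,16.2,19.3],[0,16.2,19.3],[0,16.2,19.3]],"dr":[[0.05,0,0],[0.05,0,0],[0.05,0,0],[0.05,0,0],[0.05,0,0],[0.05,0,0],[0.05,0,0],[0.05,0,0]]}'
python3 -c "
from h import *
s,p,M=state();print(p,s['width']);go([.584,-.386,.097],-.05)"
```

```text
clock: 54.6
position: [0.579, -0.3825, 0.1827]
ee_rot: [-0.486, -0.512, -0.489, 0.512]
contact_force: [-0.6, 1.1, -1.7]
width: 0.0397
[ 0.57903944 -0.38245156  0.18272371] 0.03965951806936
dpos cm [8.57 0.53 0.35]
dr [ 0.    -0.002  0.002]
```

```bash
python3 -m creep '{"delta_pos":[[4,0.3,0.2],[7,0.4,0.2],[8.3,0.4,0.2],[8.6,0.4,0.2],[8.6,0.4,0.2]],"dr":[[0,0,0],[0,0,0],[0,0,0],[0,0,0],[0,0,0]]}'
python3 -m creep '{"delta_pos":[[0,0,0],[0,0,0],[0,0,0]],"dr":[[0,0,0],[0,0,0],[0,0,0]]}' 0.3
python3 -m creep '{"delta_pos":[[-4,0,0],[-8,0,0],[-10,0,0],[-10,0,0]],"dr":[[0,0,0],[0,0,0],[0,0,0],[0,0,0]]}'
python3 -c "
from h import *
go([.4315,.072,.15],0)"
```

```text
clock: 55.1
position: [0.5842, -0.3856, 0.0988]
ee_rot: [0.488, 0.512, 0.487, -0.512]
contact_force: [0.4, -0.7, -0.6]
width: 0.0397
clock: 55.4
position: [0.5848, -0.3864, 0.0995]
ee_rot: [0.488, 0.512, 0.486, -0.512]
contact_force: [0.2, -0.2, 0.8]
width: 0.0557
clock: 55.8
position: [0.586, -0.3874, 0.2032]
ee_rot: [0.491, 0.513, 0.484, -0.512]
contact_force: [1.3, -0.2, 0.4]
width: 0.0556
dpos cm [  4.92 -17.77 -45.14]
dr [-0.05   0.006 -0.008]
```

```bash
python3 -m creep '{"delta_pos":[[0,-1.9,-4.6],[0,-3.8,-9.2],[0,-5.7,-13.8],[0,-7.6,-18.4],[0,-9.4,-23],[0,-11.3,-27.6],[0,-13.2,-32],[0,-15,-36.6],[1,-17.8,-41],[2,-17.8,-45.1]],"dr":[[-0.05,0,0],[-0.05,0,0],[-0.05,0,0],[-0.05,0,0],[-0.05,0,0],[-0.05,0,0],[-0.05,0,0],[-0.05,0,0],[-0.05,0,0],[-0.05,0,0]]}' 1
python3 -m creep '{"delta_pos":[[2.8,0,0],[2.8,0,0],[2.8,0,0]],"dr":[[0,0,0],[0,0,0],[0,0,0]]}'
python3 look.py .432 .073 .012 .03 .04 .004 0
```

```text
clock: 56.8
position: [0.4247, 0.0749, 0.1771]
ee_rot: [-0.499, -0.499, -0.501, 0.501]
contact_force: [0.8, 0.4, 0.6]
width: 0.0853
clock: 57.1
position: [0.4282, 0.0733, 0.1494]
ee_rot: [-0.5, -0.499, -0.5, 0.501]
contact_force: [-0.3, 0.6, -0.3]
width: 0.0854
tcp [0.4291 0.0729 0.1501] yaw -0.05 w 0.0854 F [ 0.6 -0.1  0.5] t 57.15
1001 mid [0.4318 0.0737 0.0173] ext [0.0413 0.0406 0.0106] rect ((431.76458740234375, 73.77124786376953), (40.735355377197266, 40.87230682373047), 84.793701171875)
dpos cm [14.61  0.27 -0.08]
dr [-0.001  0.     0.   ]
```

```bash
python3 -m creep '{"delta_pos":[[5,0.2,0],[10,0.2,0],[13,0.2,0],[14.3,0.2,0],[14.6,0.2,0],[14.6,0.2,0]],"dr":[[0,0,0],[0,0,0],[0,0,0],[0,0,0],[0,0,0],[0,0,0]]}'
python3 -m creep '{"delta_pos":[[0,0,0],[0,0,0],[0,0,0],[0,0,0],[0,0,0],[0,0,0]],"dr":[[0,0,0],[0,0,0],[0,0,0],[0,0,0],[0,0,0],[0,0,0]]}' -1 60
python3 -m creep '{"delta_pos":[[-4,0,0],[-8,0,0],[-13,0,0],[-18,0,0],[-18,0,0]],"dr":[[0,0,0],[0,0,0],[0,0,0],[0,0,0],[0,0,0]]}'
python3 -c "
from h import *
s,p,M=state();print(s['width']);go([.587,-.331,.19],-.05)"
```

```text
clock: 57.75
position: [0.432, 0.0727, 0.0043]
ee_rot: [0.5, 0.501, 0.499, -0.5]
contact_force: [0.5, -0.5, 1.0]
width: 0.0854
clock: 58.35
position: [0.4317, 0.0735, 0.0052]
ee_rot: [0.501, 0.5, 0.499, -0.499]
contact_force: [-1.6, -0.7, 8.4]
width: 0.0392
clock: 58.85
position: [0.4355, 0.0737, 0.1907]
ee_rot: [0.504, 0.504, 0.496, -0.496]
contact_force: [0.9, -0.6, -2.2]
width: 0.0393
0.03932784925261061
dpos cm [ 0.29 15.13 40.48]
dr [ 0.05  -0.001 -0.015]
```

```bash
python3 -m creep '{"delta_pos":[[0,1.7,4.5],[0,3.4,9],[0,5,13.5],[0,6.8,18],[0,8.4,22.5],[0,10,27],[0,11.8,31.5],[0,13.5,36],[0,15.1,40.5],[0,15.1,40.5]],"dr":[[0.05,0,0],[0.05,0,0],[0.05,0,0],[0.05,0,0],[0.05,0,0],[0.05,0,0],[0.05,0,0],[0.05,0,0],[0.05,0,0],[0.05,0,0]]}'
python3 -m creep '{"delta_pos":[[0,0,0],[0,0,0],[0,0,0]],"dr":[[0,0,0],[0,0,0],[0,0,0]]}'
python3 -c "
from h import *
s,p,M=state();print(p,s['width']);go([.587,-.331,.097],-.05)"
```

```text
clock: 59.85
position: [0.583, -0.3379, 0.1813]
ee_rot: [-0.487, -0.513, -0.485, 0.514]
contact_force: [0.1, 1.2, -0.3]
width: 0.0397
clock: 60.15
position: [0.5813, -0.3299, 0.1837]
ee_rot: [0.487, 0.512, 0.488, -0.512]
contact_force: [0.3, -0.1, -0.3]
width: 0.0399
[ 0.58132122 -0.32991725  0.18365432] 0.0398826469930948
dpos cm [8.66 0.58 0.09]
dr [ 0.001 -0.001  0.001]
```

```bash
python3 -m creep '{"delta_pos":[[4,0.4,0.1],[7,0.5,0.1],[8.3,0.5,0.1],[8.6,0.5,0.1],[8.6,0.5,0.1]],"dr":[[0,0,0],[0,0,0],[0,0,0],[0,0,0],[0,0,0]]}'
python3 -m creep '{"delta_pos":[[0,0,0],[0,0,0],[0,0,0]],"dr":[[0,0,0],[0,0,0],[0,0,0]]}' 0.3
python3 -m creep '{"delta_pos":[[-4,0,0],[-8,0,0],[-12,-3,0],[-12,-7,0],[-12,-12,0],[-12,-17,0],[-12,-17,0],[-12,-17,0]],"dr":[[0,0,0],[0,0,0],[0,0,0],[0,0,0],[0,0,0],[0,0,0],[0,0,0],[0,0,0]]}'
python3 - <<'E'
from h import *
W=cloud(grab('wrist'),'wrist')
H=np.array([.477,-.325]);c,s=np.cos(.058),np.sin(.058)
d=W[...,:2]-H;X=c*d[...,0]-s*d[...,1];Y=s*d[...,0]+c*d[...,1]
m=(W[...,2]>.097)&(W[...,2]<.122)&(X>.055)&(X<.165)&(abs(Y)<.092)
k,l,st,ce=cv2.connectedComponentsWithStats(m.astype(np.uint8))
for i in range(1,k):
    if st[i,4]>40: q=l==i;print(st[i,4],'hx',X[q].min().round(3),X[q].max().round(3),'hy',Y[q].min().round(3),Y[q].max().round(3),'z',W[q][:,2].max().round(3))
s_,p,M=state();print(p)
h=W[(W[...,2]>.112)&(W[...,2]<.126)&(X>-.03)&(X<.02)&(abs(Y)<.09)];print('handle',len(h),np.percentile(h,[1,50,99],axis=0).round(3).tolist() if len(h) else 0)
go([.425,-.322,.14],-.058)
E
```

```text
clock: 60.65
position: [0.5872, -0.3325, 0.0986]
ee_rot: [0.488, 0.512, 0.487, -0.512]
contact_force: [-0.1, -0.4, -0.4]
width: 0.0395
clock: 60.95
position: [0.5875, -0.3333, 0.0994]
ee_rot: [0.488, 0.513, 0.486, -0.512]
contact_force: [-0.1, 0.5, 0.8]
width: 0.0554
clock: 61.75
position: [0.4165, -0.3246, 0.2191]
ee_rot: [0.488, 0.513, 0.486, -0.513]
contact_force: [0.9, 0.5, -0.4]
width: 0.0554
1075 hx 0.088 0.131 hy 0.035 0.077 z 0.11
1006 hx 0.089 0.131 hy -0.022 0.019 z 0.111
911 hx 0.089 0.13 hy -0.075 -0.033 z 0.11
[ 0.41768058 -0.32494596  0.21896934]
handle 2036 [[0.467, -0.376, 0.118], [0.475, -0.309, 0.123], [0.498, -0.26, 0.125]]
dpos cm [ 7.9   0.69 -0.34]
dr [ 0.007  0.002 -0.003]
```

All three cones lie upright in the drawer. Now I'll shut it by pushing the handle with closed fingers.

```bash
python3 -m creep '{"delta_pos":[[3,0,0],[6,0,0],[9,0,0],[12,0,0],[12,0,0]],"dr":[[0,0,0],[0,0,0],[0,0,0],[0,0,0],[0,0,0]]}' -1
python3 -m creep '{"delta_pos":[[0,2,0],[0,4,0],[0,5.5,0],[0,7,0],[0,8.5,0],[0,10,0],[0,11.5,0],[0,13,0],[0,14,0],[0,15,0]],"dr":[[0,0,0],[0,0,0],[0,0,0],[0,0,0],[0,0,0],[0,0,0],[0,0,0],[0,0,0],[0,0,0],[0,0,0]]}'
python3 -m creep '{"delta_pos":[[0,0.5,0],[0,1,0]],"dr":[[0,0,0],[0,0,0]]}'
python3 -m creep '{"delta_pos":[[0,0.5,0],[0,1,0]],"dr":[[0,0,0],[0,0,0]]}'
```

```text
clock: 62.3
position: [0.4164, -0.3225, 0.0942]
ee_rot: [0.485, 0.512, 0.49, -0.512]
contact_force: [-0.7, 0.7, 0.2]
width: 0.0001
clock: 63.3
position: [0.5676, -0.3317, 0.098]
ee_rot: [-0.487, -0.512, -0.488, 0.512]
contact_force: [-0.7, -0.6, 0.7]
width: 0.0
clock: 63.5
position: [0.5769, -0.332, 0.0978]
ee_rot: [-0.487, -0.512, -0.488, 0.512]
contact_force: [-1.5, -0.9, 0.9]
width: -0.0002
clock: 63.7
position: [0.5867, -0.3327, 0.0978]
ee_rot: [-0.487, -0.512, -0.487, 0.512]
contact_force: [-1.4, -0.5, 0.3]
width: -0.0002
```

```bash
python3 -m creep '{"delta_pos":[[0,0.4,0],[0,0.8,0]],"dr":[[0,0,0],[0,0,0]]}'|sed -n '2p;4p'
python3 -m creep '{"delta_pos":[[0,0.3,0],[0,0.5,0]],"dr":[[0,0,0],[0,0,0]]}'|sed -n '2p;4p'
python3 -m creep '{"delta_pos":[[0,0.2,0],[0,0.3,0]],"dr":[[0,0,0],[0,0,0]]}'|sed -n '2p;4p'
python3 -m creep '{"delta_pos":[[0,0.2,0],[0,0.3,0]],"dr":[[0,0,0],[0,0,0]]}'|sed -n '2p;4p'
```

```text
position: [0.5939, -0.3332, 0.0978]
contact_force: [-8.8, -1.2, 3.7]
position: [0.5939, -0.3332, 0.0978]
contact_force: [-17.1, -0.6, 7.8]
position: [0.5939, -0.3332, 0.0979]
contact_force: [-21.6, 0.2, 11.2]
position: [0.5939, -0.3331, 0.0979]
contact_force: [-27.3, -1.7, 15.0]
```

```bash
python3 -m creep '{"delta_pos":[[0,-2,0],[0,-5,0],[0,-9,0],[-4,-12,0],[-9,-14,-3],[-13,-15,-8],[-13,-15,-12],[-13,-15,-12],[-13,-15,-12]],"dr":[[0,0,0],[0,0,0],[0,0,0],[0,0,0],[0,0,0],[0,0,0],[0,0,0],[0,0,0],[0,0,0]]}'
python3 - <<'E'
from h import *
im=grab('top');W=cloud(im,'top')
b=(W[...,1]<-.2)&(W[...,1]>-.48)&(W[...,0]>.4)&(W[...,0]<.95)
a=W[b&(W[...,2]>.105)&(W[...,2]<.128)&(W[...,0]<.645)];print('handle',len(a),np.percentile(a,[2,50,98],axis=0).round(3).tolist())
a=W[b&(W[...,2]>.145)&(W[...,2]<.17)];print('cab',np.percentile(a[:,0],1))
for n,x,y,r in(('S',.666,-.018,.03),('R',.659,.119,.03)):
    rr=np.hypot(W[...,0]-x,W[...,1]-y);q=W[(abs(W[...,2]-.056)<.006)&(rr<r)];print(n,len(q),((q.min(0)+q.max(0))/2).round(4))
    f=W[(abs(W[...,2]-.024)<.006)&(rr<.044)&(rr>.031)];A=np.c_[f[:,:2]-[x,y],np.ones(len(f))];print(np.linalg.lstsq(A,f[:,2],rcond=None)[0].round(4))
for n,x,y in(('tin',.352,.159),('race',.447,.195)):
    q=W[(W[...,2]>.01)&(W[...,2]<.07)&(np.hypot(W[...,0]-x,W[...,1]-y)<.06)];print(n,((q.min(0)+q.max(0))/2).round(3))
s,p,M=state();print(p,s['clock'])
go([.5297,.1134,.1152],np.deg2rad(92.58))
E
```

```text
clock: 65.4
position: [0.4625, -0.2051, 0.2291]
ee_rot: [0.489, 0.512, 0.487, -0.511]
contact_force: [0.0, -0.8, 0.2]
width: -0.0002
handle 235 [[0.608, -0.466, 0.108], [0.618, -0.354, 0.122], [0.644, -0.272, 0.127]]
cab 0.6611408865540553
S 56 [ 0.6691 -0.017   0.0549]
[-0.0107 -0.002   0.0239]
R 58 [0.6635 0.1176 0.0555]
[-0.0064  0.0016  0.0239]
tin [0.352 0.159 0.037]
race [0.447 0.195 0.017]
[ 0.46241046 -0.20630452  0.22813247] 65.45
dpos cm [ 11.26   5.16 -32.27]
dr [-1.664  0.002  0.   ]
```

```bash
python3 -c "
from h import *
print(state()[0]['contact_force'],manip.sign_off())"
```

```text
the job is handed in; nothing more can be done
[-0.09056993 -0.81709678 -0.01882595] None
```

The job is done and was handed in at about 65 s of the 200 s allowed; no verdict came back. I turned both cam levers back, laid the steel square and round flange bearings in their nests, and clamped each one. I then put all three cones in the drawer and pushed it shut.

**Last checks**
- **Bearings:** both lie flat, with flange tops at about 24 mm (the seated height) and tilt of about 0.01 rad. While lowering, each flange caught its stop bar at up to about 22 N. I backed off 4–5 mm and both then dropped in.
- **Square clamp:** the yoke is pressed back about 1.0 mm (roughly 10 N). An earlier, less exact view gave 1.2–1.6 mm; both are inside the 0.5–3 mm snug range.
- **Round clamp:** the yoke is pressed back about 1.0 mm, and the flange moved about 2.7 mm towards its stop. The lever torque barely rose when the cam met the flange, so I set this one by the pictures.
- **Cones:** all three were seen standing in the drawer before it was shut. One had been knocked about 25 mm aside earlier and was found again.
- **Drawer:** it went in about 141 mm and met a firm stop at 27 N. I did not measure the remaining gap exactly.
- **Other items:** I re-measured only the tin and the race, and neither had moved. The mallet, hammer, cartridge and spanner were not re-measured.

**Disagreements:** the top and wrist cameras differed by about 3 mm in x. Some later checks were numeric because I had used all 16 picture views.

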